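# Stack a two-bottle gift case in the closing jig

## Robot

A 6-joint arm with a two-finger parallel gripper is mounted at the origin on the work surface. World frame = base frame: x ahead of the robot, y to its left, z up, the work surface at z = 0. Lengths are in m, angles in rad, forces in N, time in s.
With the tool pointing down it reaches from about 0.425 to 0.925 m from the base axis. Payload 12.5 kg.
Tool frame: the origin (TCP) lies midway between the tips of the shut fingers; the grasp point (between the pads) lies 19 mm behind it; z points along the fingers, y is the direction in which the jaws open and shut (so a half turn about z gives the same grasp; the last joint's range is limited). The gripper opens to 85 mm and grips with 20 to 120 N. Pads are 22 mm wide; open, the fingers measure 114 mm over their backs; the gripper's body (76 mm by 85 mm) begins 54 mm behind the grasp point. The pads swing forward as they close: fully open they stand 13 mm farther back than shut.
Start: joints at [1.038, 0.491, 1.559, -0, 1.092, -0.106], TCP at [0.259, 0.569, 0.231] pointing down, gripper open.
Joint ranges: [-3.1, 3.1], [-0.84, 2.19], [0.05, 2.79], [-1.13, 4.28], [0.06, 2.93], [-2.69, 2.69]. Speed limits (rad/s): [2.22, 2.22, 2.79, 3.14, 3.14, 3.14].

## Interface

Orientations are given as a unit quaternion [w, x, y, z].
In Python, from plant import manip gives the robot as it stands.
- The arm moves only by the tool step_arm, never from a script. Its arguments are lists of equal length, an entry for each row: "claw": the closure in counts, from 0 (fully open) to 255 (shut); "linear": the shift along the tool's x, y, z in cm, a list of three; "rot": the turn, a rotation vector about the tool's x, y, z in degrees, a list of three. A call has 1 to 5 rows; each row is the pose to reach, as a shift and turn from the pose commanded when the call began, along the tool's axes at that moment; what a row does not reach only later rows make up. A row lasts 1/10 s, in which the tool goes at most 50 mm and 8.59 degrees, less where a joint would pass 70% of its speed; a pose out of reach is approached as far as the arm can. A call with a gripper value outside its range is refused whole. The fingers move at their own pace and stop on an object; "squeeze" is the grip in N (left out, the last holds). Time passes only in rows, so rows that repeat a pose let the fingers close. It gives the time, the measured TCP pose, the force and the opening at its end, in the units of the state.
- manip.state(): the state, without advancing time (a new reading comes with each control period).
- manip.capture(name): name is "side" or "top" or "wrist"; returns the picture (480x640x3 uint8, red, green, blue); there is no depth.
- manip.camera_params(name): a dict with "K" (3x3 intrinsics, pixels), "distortion" ([k1, k2, p1, p2, k3] as OpenCV has them; the pictures are not rectified), "extrinsics" (4x4, takes a point from camera to world coordinates); the wrist camera has in their place "mount" (4x4, takes a point from camera to tool coordinates, whose origin is the TCP and whose axes are the flange's). Camera axes: x right, y down, z forward; pixel columns grow to the right and rows downward; lengths in m; the calibration is good to about 2 mm. A picture is of the moment at which its call begins: read the wrist's pose just before it. camera_params takes no time and is no camera call.
- manip.hand_in(): hands the job in, once; it reports no verdict.
Trained networks look in the newest picture that a camera, given by its name, has taken for a name from the list of things; names that differ only in an ending like _2 or _b are one class to them, and where a whole thing is asked for, a point or a joint stands for the part that bears it (a point fixed in the world has none). Each returns a list of dicts, best first, with "p" (0 to 1); they miss things now and then, are a little off and sometimes report something else, mostly with a low value. They report only what shows in the picture. A call takes as long as a camera call. They do not tell look-alikes from the thing itself.
- manip.regions_of(camera, thing): "region" (480x640 bool, what is visible of it) and "pixel" ([row, column] in pixels, amid what is visible of it).
- manip.tip_of(camera, thing): "pixel" ([row, column] in pixels: a listed point, or the origin of a listed thing).
The state is a dict: "t": time; "joint_positions": joint angles; "joint_velocities": joint speeds; "tau": joint torques, N m; "tcp_pos": TCP position; "eef_rot": TCP orientation; "wrist_force": force on the tool from outside, world axes, zero at the start; "ft_torque": the same for the moment, N m; "width": opening from 0.0 (shut) to 1.0 (fully open).
Only numpy, scipy, OpenCV 4.12 (cv2) and the standard library are available. Lean on these libraries where they do the work, as an engineer would, in place of code of your own. Each camera call takes 0.05 s, during which the arm holds its last target.

## Task

Make up one gift case in the closing jig, ready for the press: set the case base between the jig's locators, put the insert that holds both bottles into it, close it with the lid, then lower the pressing plate over the jig's two dowels until it lies flat on the lid. Let go of each part once it is fully seated, before fetching the next. Leave the insert with the missing bottle, the two standing bottles and the jar where they are.

Things in the scene. Friction and masses are not known exactly. Their poses are not given: they have to be found in the camera images.
- jig: Fixed aluminium bed 230 (x) x 100 x 12 mm; origin: centre of its underside, on the table, z up. Two upright 10 mm dowels at x = +-92 mm, tips 79 mm above the table, last 8 mm tapered. Between them four black corner locators, 30 mm high, flared, hold the case base centred, long axis along x, 3 mm play per side; long sides open for fingers at x -45 to 45 mm. All parts fit either way round.
- case: Case base: white plastic tray, open on top, 126 (x) x 62 (y) x 14 (z) mm, walls and floor 5 mm thick. Loose, 60 g. Origin: centre of its underside. Seated in the jig it lies flat on the bed, underside 12 mm above the table.
- insert: Complete insert: grey holder 111 (x) x 47 (y) x 32 (z) mm, BOTH troughs filled by a lying amber bottle with black cap (fast in it, below its top). Sides upright from 10 to 24 mm high; below and above they slope in by 4 mm. Loose, 120 g. Origin: centre of its underside. Seated: on the case base's floor, 5 mm above that part's underside, 23 mm proud of its rim, 2.5 mm play per side.
- insert_part: The same insert with ONE bottle only, the other trough empty: not to be used, leave it where it lies. Same size and origin.
- lid: Lid: white plastic cover, closed top with a small brown sticker, open underneath, 126 (x) x 62 (y) x 29 (z) mm, walls 5, top 4 mm. Loose, 70 g, lies open side down. Origin: centre of its lower rim. Seated: over the insert (2.5 mm play per side), its rim on the case base's rim, origin 14 mm above the case base's, top 55 mm above the table.
- platen: Pressing plate: aluminium, 220 (x) x 60 (y) x 12 (z) mm, two 13 mm through holes at x = +-92 mm, y = 0. On top a black bar handle along x, 90 long, 14 wide, 14 high, its middle 36 mm above the plate's underside, on two posts at x = +-37 mm. Loose, 380 g. Origin: centre of its underside. Seated: flat on the lid, underside 55 mm above the table, dowels through both holes.
- vial_a: Standing amber bottle with black cap, 18 mm diameter, 80 mm high, nearest the robot; bystander. Origin: centre of its foot.
- vial_b: The same standing bottle, beyond the parts, far from the robot; bystander. Origin: centre of its foot.
- jar: Small jar, 44 mm diameter, 34 mm high, black cap; bystander. Origin: centre of its foot.
Mind the look-alikes: they are no part of the job. What is shaped like the case but red is not meant. Leave any green look-alike of the insert alone.

How it is judged:
By the outcome, as a careful person would: the job done as asked, in the order asked, and still so for the second after the job is handed in, with the robot touching nothing.
It also fails if it takes over 125 s, if anything falls off the work surface, if the arm or the gripper's body presses on something with over 40 N, if the wrist force passes 120 N, or if a joint passes its speed limit or range.

## Working session

There is one attempt and no reset: what is moved stays moved. The work goes in short steps, Python scripts to look and compute and a tool call to move; the robot and the scene stay as the last step left them, time stands still between calls to the robot, and variables do not carry over. Pictures are saved under pics/ and viewed, and the job is handed in when it is done.

Besides the shell and the picture viewer there is one more tool, called as name(argument=value, ...) on one line, values as JSON. step_arm: Moves the arm, as the interface text tells. Its arguments: {"type":"object","properties":{"claw":{"type":"array"},"linear":{"type":"array"},"rot":{"type":"array"},"squeeze":{"type":"number"}},"required":["claw","linear","rot"]}

```bash
ls; mkdir -p pics
python3 - <<'E'
from plant import manip
import cv2,numpy as np
np.set_printoptions(precision=4,suppress=True)
s=manip.state();print(s)
for n in ["side","top","wrist"]:
    im=manip.capture(n);cv2.imwrite(f"pics/{n}0.png",im[:,:,::-1]);print(n,manip.camera_params(n))
E
```

```text
pics
{'t': 0.0, 'joint_positions': array([ 1.0384,  0.4916,  1.5595,  0.    ,  1.0917, -0.1056]), 'joint_velocities': array([-0.0012,  0.0005,  0.0012, -0.0015, -0.0001, -0.0001]), 'tau': array([ -0.0001, -61.8459, -26.159 ,  -0.0001,   0.004 ,  -0.    ]), 'tcp_pos': array([0.2586, 0.5687, 0.2307]), 'eef_rot': array([-0.0002,  0.2118,  0.9773, -0.0005]), 'wrist_force': array([ 0.2732, -0.9309,  0.5984]), 'ft_torque': array([0.0529, 0.0104, 0.0189]), 'width': 0.9987863012066178}
side {'K': array([[493.6651,   0.    , 313.7545],
       [  0.    , 493.6651, 235.7549],
       [  0.    ,   0.    ,   1.    ]]), 'distortion': array([-0.1343,  0.    ,  0.    ,  0.    ,  0.    ]), 'extrinsics': array([[ 0.9305, -0.1654,  0.327 ,  0.2735],
       [-0.3663, -0.4417,  0.819 , -0.8568],
       [ 0.009 , -0.8818, -0.4716,  0.5321],
       [ 0.    ,  0.    ,  0.    ,  1.    ]])}
top {'K': array([[470.8715,   0.    , 315.446 ],
       [  0.    , 470.8715, 236.1009],
       [  0.    ,   0.    ,   1.    ]]), 'distortion': array([0.0101, 0.    , 0.    , 0.    , 0.    ]), 'extrinsics': array([[ 0.0138, -0.9946,  0.103 ,  0.4868],
       [-0.9995, -0.0165, -0.0258,  0.0098],
       [ 0.0274, -0.1026, -0.9943,  1.2649],
       [ 0.    ,  0.    ,  0.    ,  1.    ]])}
wrist {'K': array([[339.817 ,   0.    , 316.6901],
       [  0.    , 339.817 , 235.7015],
       [  0.    ,   0.    ,   1.    ]]), 'distortion': array([-0.0263,  0.    ,  0.    ,  0.    ,  0.    ]), 'mount': array([[-0.0015, -0.9496, -0.3133,  0.0804],
       [ 1.    , -0.0015, -0.0002,  0.0009],
       [-0.0002, -0.3133,  0.9496, -0.1426],
       [ 0.    ,  0.    ,  0.    ,  1.    ]])}
```

View pics/top0.png

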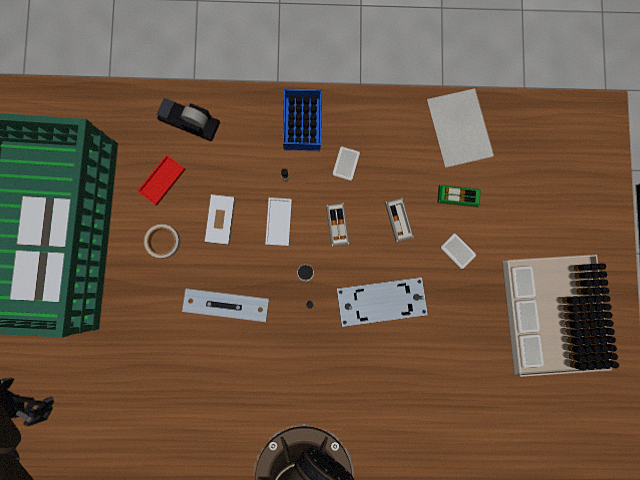

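View pics/side0.png

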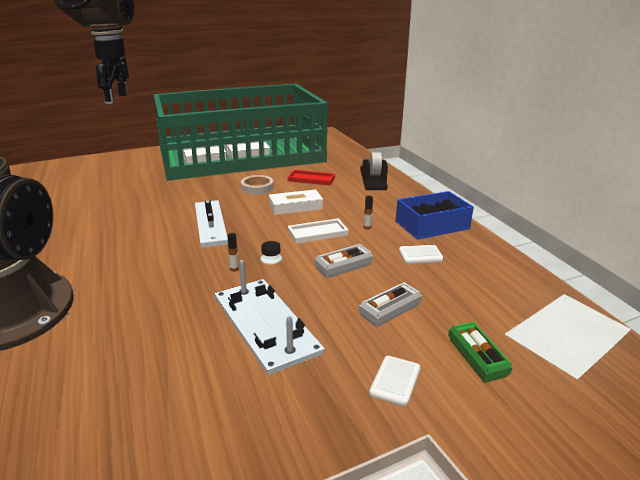

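View pics/wrist0.png

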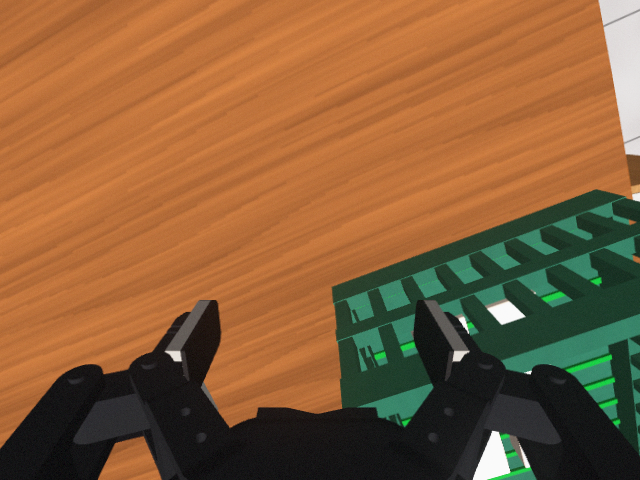

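```bash
cat > h.py <<'E'
from plant import manip
import cv2,numpy as np
from scipy.spatial.transform import Rotation as R
from scipy.optimize import minimize
np.set_printoptions(precision=4,suppress=True)
BOX=dict(case=(126,62,14,0),insert=(111,47,32,0),insert_part=(111,47,32,0),lid=(126,62,29,0),platen=(220,60,12,0),jig=(230,100,12,0))
def tq(s):
    q=s['eef_rot'];return R.from_quat([q[1],q[2],q[3],q[0]])
def cam(n,s=None):
    p=manip.camera_params(n)
    if n=='wrist':
        s=s or manip.state();T=np.eye(4);T[:3,:3]=tq(s).as_matrix();T[:3,3]=s['tcp_pos'];E=T@p['mount']
    else:E=p['extrinsics']
    return p['K'],p['distortion'],E
def proj(C,P):
    K,d,E=C;M=np.linalg.inv(E)
    return cv2.projectPoints(np.asarray(P,float),cv2.Rodrigues(M[:3,:3])[0],M[:3,3],K,d)[0].reshape(-1,2)
def back(C,uv,z):
    K,d,E=C;u=cv2.undistortPoints(np.asarray(uv,float).reshape(-1,1,2),K,d).reshape(-1,2)
    D=np.c_[u,np.ones(len(u))]@E[:3,:3].T;o=E[:3,3]
    return o+D*((z-o[2])/D[:,2])[:,None]
def boxpts(name,x,y,a,z0=0):
    L,W,H,_=BOX[name];c,s=np.cos(a),np.sin(a)
    return np.array([[x+c*i*L/2e3-s*j*W/2e3,y+s*i*L/2e3+c*j*W/2e3,z0+k*H/1e3] for i in(-1,1) for j in(-1,1) for k in(0,1)])
def fit(name,obs,x0,z0=0):
    """obs: list of (C,mask). silhouettes"""
    S=4
    def cost(p):
        t=0
        for C,m in obs:
            uv=proj(C,boxpts(name,p[0],p[1],p[2],z0))
            r,c=np.nonzero(m);b=(max(r.min()-15,0),r.max()+15,max(c.min()-15,0),c.max()+15)
            mm=cv2.resize(m[b[0]:b[1],b[2]:b[3]].astype(np.float32),None,fx=S,fy=S,interpolation=cv2.INTER_LINEAR)
            h=cv2.convexHull(((uv-[b[2],b[0]]+.5)*S-.5).astype(np.float32)).reshape(-1,2)
            im=np.zeros(mm.shape,np.float32);cv2.fillConvexPoly(im,np.round(h*16).astype(np.int32),1.,cv2.LINE_AA if 0 else 8,4)
            t+=np.abs(im-(mm>.5)).sum()/m.sum()/S/S
        return t
    sx=np.array([[0,0,0],[.008,0,0],[0,.008,0],[0,0,.08]])
    r=minimize(cost,x0,method='Nelder-Mead',options=dict(initial_simplex=np.array(x0)+sx,xatol=1e-5,fatol=1e-5,maxiter=300))
    r=minimize(cost,r.x,method='Nelder-Mead',options=dict(initial_simplex=r.x+sx/3,xatol=1e-5,fatol=1e-5,maxiter=300))
    return r.x,r.fun
def move(xy,z,yaw,s=None):
    """print needed linear/rot. yaw= direction of tool y axis (jaw) in world"""
    s=s or manip.state();Rm=tq(s)
    # target: tool z=-Z, tool y=(cos yaw, sin yaw), choose half-turn nearest
    best=None
    for k in (0,np.pi):
        a=yaw+k;y=np.array([np.cos(a),np.sin(a),0]);zz=np.array([0,0,-1.]);x=np.cross(y,zz)
        rv=(Rm.inv()*R.from_matrix(np.c_[x,y,zz])).as_rotvec(degrees=True)
        if best is None or np.linalg.norm(rv)<np.linalg.norm(best):best=rv
    lin=Rm.inv().apply(np.array([*xy,z])-s['tcp_pos'])*100
    print('lin',lin.round(2),'rot',best.round(2));return lin,best
E
python3 - <<'E'
from h import *
im=cv2.imread('pics/top0.png')
cv2.imwrite('pics/crop0.png',cv2.resize(im[180:340,170:440],None,fx=2.9,fy=2.9,interpolation=cv2.INTER_CUBIC))
masks={}
C=cam('top')
for n in ['case','insert','lid','platen','jig','vial_a','jar']:
    for r in manip.regions_of('top',n)[:4]:
        m=r['region'];print(n,round(r['p'],2),r['pixel'],m.sum(),back(C,[r['pixel'][::-1]],0.01)[0])
        masks[n+'_%d_%d'%tuple(r['pixel'])]=m
np.savez('m0.npz',**masks)
E
```

```text
case 0.66 [223.4, 278.6] 1098 [0.6494 0.0765 0.01  ]
insert 0.98 [198.1, 458.1] 779 [ 0.7272 -0.4099  0.01  ]
insert 0.69 [221.4, 337.5] 747 [ 0.6575 -0.0816  0.01  ]
lid 0.74 [220.4, 218.2] 1285 [0.6546 0.2378 0.01  ]
platen 0.98 [307.9, 222.7] 1955 [0.4234 0.2179 0.01  ]
jig 0.72 [301.5, 383.6] 3326 [ 0.4454 -0.206   0.01  ]
vial_a 0.53 [305.3, 308.3] 43 [ 0.4329 -0.0065  0.01  ]
vial_a 0.38 [177.6, 282.6] 80 [0.7746 0.0684 0.01  ]
jar 0.59 [271.6, 307.9] 234 [ 0.5216 -0.004   0.01  ]
jar 0.18 [221.6, 398.9] 795 [ 0.6599 -0.2477  0.01  ]
```

View pics/crop0.png

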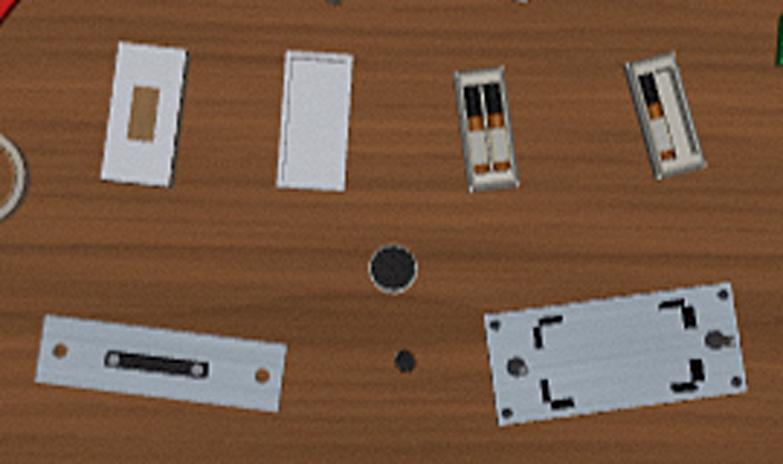

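Candidates by top pixel (col,row): insert: (338,225) shows two bottles → chosen; (400,220) has one empty trough; (459,196) is green. Case: (279,222) white open tray → chosen; (162,180) is red; the lid (220,220) bears the sticker. The crop confirms this.

Run:
```python
from h import *
z=np.load('m0.npz');k={n.split('_')[0]:z[n] for n in z if not '198' in n and not n.startswith('vial') and not n.startswith('jar')}
ims={n:cv2.imread(f'pics/{n}0.png') for n in('top','side')}
def seg(im,seed):
    h=cv2.cvtColor(im,cv2.COLOR_BGR2HSV);m=((h[:,:,1]<75)&(h[:,:,2]>60)).astype(np.uint8)
    n,l=cv2.connectedComponents(m);m=(l==l[seed[0],seed[1]]).astype(np.uint8)
    c=cv2.findContours(m,0,1)[0];o=np.zeros_like(m);cv2.drawContours(o,c,-1,1,-1);return o>0
seeds=dict(case=(223,279),lid=(235,220),platen=(295,226),jig=(290,383),insert=(245,338))
C=cam('top')
x0=dict(case=(.65,.077,0),lid=(.655,.235,0),platen=(.425,.21,1.6),jig=(.445,-.2,1.6),insert=(.65,-.082,0))
dbg=ims['top'].copy()
for n in seeds:
    m1=seg(ims['top'],seeds[n])
    for lab,m in(('seg',m1),('net',k[n])):
        x,f=fit(n,[(C,m)],x0[n]);print(n,lab,m.sum(),x,round(f,3),np.degrees(x[2]).round(2))
        if lab=='seg':
            for c in cv2.findContours(m.astype(np.uint8),0,1)[0]:cv2.drawContours(dbg,[c],-1,(0,0,255),1)
cv2.imwrite('pics/dbg0.png',cv2.resize(dbg[180:340,170:440],None,fx=2.9,fy=2.9))
```

```text
case seg 1120 [ 0.6557  0.0779 -0.0463] 0.031 -2.66
case net 1098 [ 0.6542  0.0776 -0.0449] 0.035 -2.57
lid seg 1189 [ 0.6577  0.2326 -0.0935] 0.053 -5.36
lid net 1285 [ 0.6559  0.232  -0.1057] 0.048 -6.06
platen seg 2039 [0.4318 0.2118 1.4612] 0.029 83.72
platen net 1955 [0.4307 0.2112 1.459 ] 0.035 83.6
jig seg 3346 [ 0.4461 -0.201   1.7165] 0.02 98.35
jig net 3326 [ 0.4442 -0.2013  1.7103] 0.027 97.99
insert seg 737 [ 0.6478 -0.0803  0.1437] 0.091 8.23
insert net 747 [ 0.6471 -0.0799  0.1437] 0.076 8.24
```

View pics/dbg0.png

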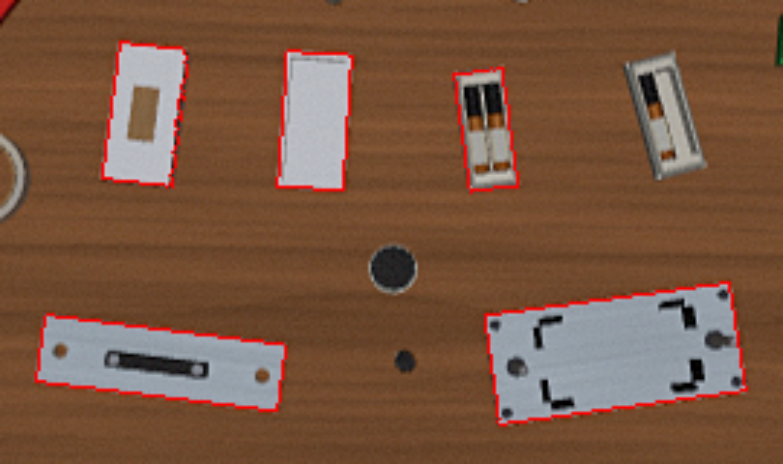

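Run:
```python
from h import *
s=manip.state();print(tq(s).as_matrix())
move((.655,.078),.20,np.pi/2-.046)
```

```text
[[-0.9103  0.414  -0.    ]
 [ 0.414   0.9103 -0.    ]
 [-0.     -0.     -1.    ]]
lin [-56.4  -28.28   3.13] rot [ -0.     0.   -21.82]
```

step_arm(claw=[0,0,0,0,0], linear=[[-10,-22,0],[-10,-22,0],[-10,-22,0],[-10,-22,0],[-10,-22,0]], rot=[[0,0,-21.8],[0,0,-21.8],[0,0,-21.8],[0,0,-21.8],[0,0,-21.8]])

```text
t: 1.0
tcp_pos: [0.2581, 0.3251, 0.2314]
eef_rot: [0.0, 0.023, 1.0, 0.0]
wrist_force: [0.8, 0.9, 0.3]
width: 1.0
```

```bash
python3 -c "
from h import *
print(manip.state()['tcp_pos'])
move((.655,.078),.20,np.pi/2-.046)"
```

```text
[0.2581 0.3251 0.2314]
lin [-40.79 -22.86   3.15] rot [0.   0.01 0.  ]
```

step_arm(claw=[0,0,0,0,0], linear=[[-40.8,-22.9,3.1],[-40.8,-22.9,3.1],[-40.8,-22.9,3.1],[-40.8,-22.9,3.1],[-40.8,-22.9,3.1]], rot=[[0,0,0],[0,0,0],[0,0,0],[0,0,0],[0,0,0]])

```text
t: 1.5
tcp_pos: [0.472, 0.1937, 0.2149]
eef_rot: [0.0, 0.023, 1.0, 0.0]
wrist_force: [1.0, 1.2, 0.2]
width: 1.001
```

```bash
python3 -c "
from h import *
print(manip.state()['tcp_pos'])
move((.655,.078),.20,np.pi/2-.046)"
```

```text
[0.472  0.1937 0.2149]
lin [-18.82 -10.71   1.5 ] rot [ 0.02  0.04 -0.04]
```

step_arm(claw=[0,0,0,0,0], linear=[[-18.8,-10.7,1.5],[-18.8,-10.7,1.5],[-18.8,-10.7,1.5],[-18.8,-10.7,1.5],[-18.8,-10.7,1.5]], rot=[[0,0,0],[0,0,0],[0,0,0],[0,0,0],[0,0,0]])

```text
t: 2.0
tcp_pos: [0.6561, 0.0767, 0.1988]
eef_rot: [0.0, 0.024, 1.0, -0.0]
wrist_force: [-1.5, 0.2, -0.1]
width: 1.002
```

Run:
```python
from h import *
s=manip.state();print(s['tcp_pos'])
im=manip.capture('wrist');cv2.imwrite('pics/w1.png',im[:,:,::-1])
import pickle;pickle.dump(s,open('s1.pkl','wb'))
```

```text
[0.6561 0.0767 0.1988]
```

View pics/w1.png

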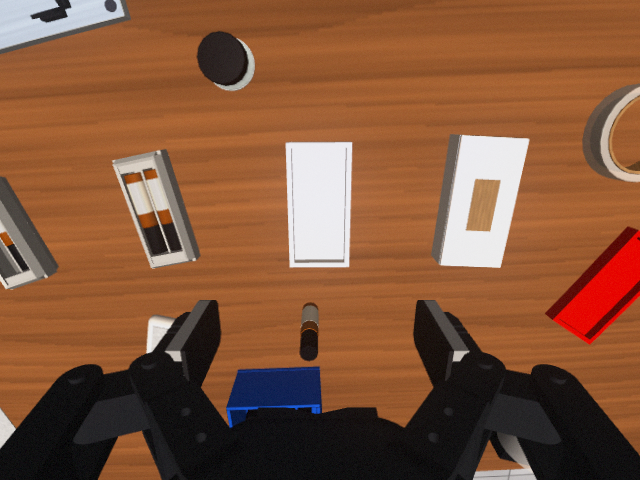

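```bash
cat >> h.py <<'E'
def seg(im,seed,smax=75,vmin=60):
    h=cv2.cvtColor(im,cv2.COLOR_BGR2HSV);m=((h[:,:,1]<smax)&(h[:,:,2]>vmin)).astype(np.uint8)
    n,l=cv2.connectedComponents(m);m=(l==l[seed[1],seed[0]]).astype(np.uint8)
    c=cv2.findContours(m,0,1)[0];o=np.zeros_like(m);cv2.drawContours(o,c,-1,1,-1);return o>0
def overlay(im,C,name,x,z0=0,col=(0,0,255)):
    uv=proj(C,boxpts(name,*x,z0))
    h=cv2.convexHull(uv.astype(np.float32));cv2.polylines(im,[np.round(h*16).astype(np.int32)],True,col,1,cv2.LINE_AA,4)
E
python3 - <<'E'
from h import *
import pickle
s=pickle.load(open('s1.pkl','rb'));C=cam('wrist',s);im=cv2.imread('pics/w1.png');d=im.copy()
for n,sd,x0 in(('case',(300,200),(.655,.078,-.05)),('lid',(485,160),(.657,.232,-.1)),('insert',(180,262),(.648,-.08,.14))):
    m=seg(im,sd,90,40);x,f=fit(n,[(C,m)],x0);print(n,m.sum(),x,round(f,3));overlay(d,C,n,x)
cv2.imwrite('pics/d1.png',d)
E
```

```text
case 8014 [ 0.6558  0.0795 -0.0458] 0.014
lid 9831 [ 0.6569  0.2346 -0.0947] 0.016
insert 6128 [ 0.6484 -0.0765  0.1118] 0.178
```

View pics/d1.png

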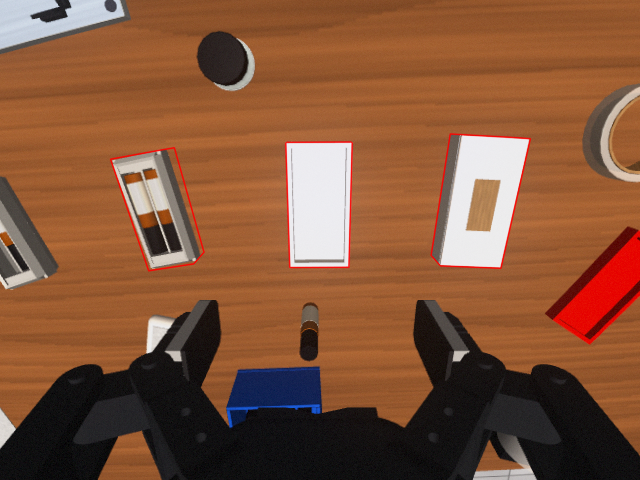

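```bash
python3 -c "
from h import *
print(manip.state()['tcp_pos'])
move((.6558,.079),-.002,np.pi/2-.0458)"
```

```text
[0.6564 0.0765 0.1986]
lin [ 0.08  0.26 20.06] rot [-0.02  0.03 -0.19]
```

step_arm(claw=[0,0,0,0,0], linear=[[0,0.3,5],[0.1,0.3,10],[0.1,0.3,14],[0.1,0.3,17],[0.1,0.3,18.5]], rot=[[0,0,-0.2],[0,0,-0.2],[0,0,-0.2],[0,0,-0.2],[0,0,-0.2]], squeeze=30)

```text
t: 2.55
tcp_pos: [0.6508, 0.0831, 0.0122]
eef_rot: [-0.002, 0.021, 1.0, -0.0]
wrist_force: [0.5, 0.4, 0.3]
width: 1.002
```

Run:
```python
from h import *
s=manip.state();print(s['tcp_pos'],s['wrist_force'])
move((.6558,.079),-.002,np.pi/2-.0458)
im=manip.capture('wrist');cv2.imwrite('pics/w2.png',im[:,:,::-1])
```

```text
[0.6508 0.0831 0.0122] [0.4973 0.4105 0.307 ]
lin [-0.52 -0.39  1.42] rot [-0.01 -0.2   0.19]
```

View pics/w2.png

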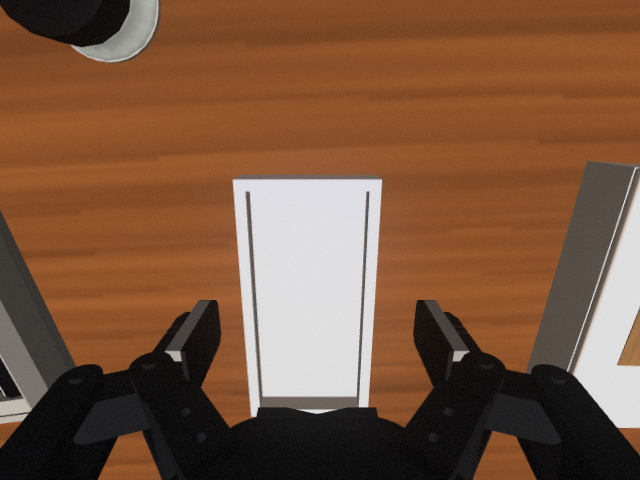

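step_arm(claw=[0,0,0], linear=[[0,0,1.4],[0,0,1.4],[0,0,1.4]], rot=[[0,0,0],[0,0,0],[0,0,0]])

```text
t: 2.9
tcp_pos: [0.6528, 0.0828, 0.0018]
eef_rot: [0.001, 0.021, 1.0, 0.0]
wrist_force: [-0.3, -0.3, 0.1]
width: 0.998
```

Run:
```python
from h import *
s=manip.state();print(s['tcp_pos'],s['wrist_force'])
move((.6558,.079),-.002,np.pi/2-.0458)
```

```text
[0.6528 0.0828 0.0018] [-0.3472 -0.3043  0.0907]
lin [-0.32 -0.37  0.38] rot [0.01 0.08 0.17]
```

step_arm(claw=[0,0,0], linear=[[-0.3,-0.4,0.4],[-0.3,-0.4,0.4],[-0.3,-0.4,0.4]], rot=[[0,0,0.2],[0,0,0.2],[0,0,0.2]])

```text
t: 3.2
tcp_pos: [0.6554, 0.0784, -0.0029]
eef_rot: [0.0, 0.023, 1.0, 0.0]
wrist_force: [-0.1, 0.0, 0.2]
width: 1.006
```

Run:
```python
from h import *
s=manip.state();print(s['tcp_pos'],s['wrist_force'])
move((.6558,.079),-.002,np.pi/2-.0458)
```

```text
[ 0.6554  0.0784 -0.0029] [-0.1313  0.0016  0.2042]
lin [-0.04  0.06 -0.09] rot [ 0.01  0.03 -0.05]
```

Good; close.

step_arm(claw=[255,255,255,255,255], linear=[[0,0,0],[0,0,0],[0,0,0],[0,0,0],[0,0,0]], rot=[[0,0,0],[0,0,0],[0,0,0],[0,0,0],[0,0,0]], squeeze=30)

```text
t: 3.7
tcp_pos: [0.6552, 0.0787, -0.0029]
eef_rot: [0.0, 0.023, 1.0, 0.0]
wrist_force: [-1.6, 0.3, 6.5]
width: 0.716
```

step_arm(claw=[255,255,255,255,255], linear=[[0,0,-1],[0,0,-5],[0,0,-9],[0,0,-13],[0,0,-14]], rot=[[0,0,0],[0,0,0],[0,0,0],[0,0,0],[0,0,0]])

```text
t: 4.2
tcp_pos: [0.6566, 0.0787, 0.1418]
eef_rot: [0.003, 0.023, 1.0, 0.0]
wrist_force: [0.1, -0.2, -1.0]
width: 0.718
```

Run:
```python
from h import *
s=manip.state();print(s['tcp_pos'],s['wrist_force'],s['width'],s['joint_positions'])
im=manip.capture('wrist');cv2.imwrite('pics/w3.png',im[:,:,::-1])
x=np.array([.4461,-.201]);move(x,.2,1.7165+np.pi/2)
```

```text
[0.6566 0.0787 0.1418] [ 0.0758 -0.1752 -0.9926] 0.7176729181392834 [ 0.0194  0.6314  1.5576  0.0001  0.9459 -1.5052]
lin [ 19.68 -28.91  -6.01] rot [ 0.26  0.27 79.  ]
```

View pics/w3.png

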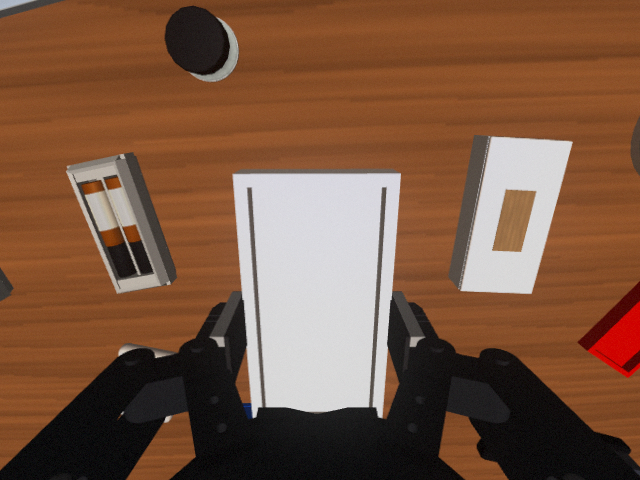

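```bash
cat >> h.py <<'E'
def off(x,t,z,jaw):
    pass
E
python3 - <<'E'
from h import *
a=1.7165+np.pi/2-np.pi  # jaw dir
y=np.array([np.cos(a),np.sin(a),0]);tx=np.cross(y,[0,0,-1]);print(tx)
for sgn in(1,-1):
    p=np.array([.4461,-.201])-sgn*tx[:2]*.14;print(p);move(p,.2,a)
E
```

```text
[-0.1452  0.9894  0.    ]
[ 0.4664 -0.3395]
lin [ 17.01 -42.65  -6.  ] rot [ 0.26  0.27 79.  ]
[ 0.4258 -0.0625]
lin [ 22.35 -15.16  -6.02] rot [ 0.26  0.27 79.  ]
```

step_arm(claw=[255,255,255,255,255], linear=[[17,-42.6,-6],[17,-42.6,-6],[17,-42.6,-6],[17,-42.6,-6],[17,-42.6,-6]], rot=[[0,0,79],[0,0,79],[0,0,79],[0,0,79],[0,0,79]])

```text
t: 4.75
tcp_pos: [0.5512, -0.1485, 0.1683]
eef_rot: [-0.001, 0.39, 0.921, 0.0]
wrist_force: [1.2, -0.2, -0.2]
width: 0.72
```

```bash
python3 -c "
from h import *
print(manip.state()['tcp_pos'])
move((.4664,-.3395),.2,1.7165-np.pi/2)"
```

```text
[ 0.5512 -0.1485  0.1683]
lin [ -7.84 -19.37  -3.17] rot [-0.07 -0.08 35.69]
```

step_arm(claw=[255,255,255,255,255], linear=[[-7.8,-19.4,-3.2],[-7.8,-19.4,-3.2],[-7.8,-19.4,-3.2],[-7.8,-19.4,-3.2],[-7.8,-19.4,-3.2]], rot=[[0,0,35.7],[0,0,35.7],[0,0,35.7],[0,0,35.7],[0,0,35.7]])

```text
t: 5.25
tcp_pos: [0.4665, -0.3423, 0.2007]
eef_rot: [-0.0, 0.655, 0.756, -0.0]
wrist_force: [-0.1, 0.7, -1.5]
width: 0.712
```

step_arm(claw=[255,255], linear=[[0,0,0],[0,0,0]], rot=[[0,0,0],[0,0,0]])

```text
t: 5.45
tcp_pos: [0.4685, -0.3376, 0.2002]
eef_rot: [-0.001, 0.651, 0.759, 0.0]
wrist_force: [0.3, 0.1, -0.1]
width: 0.715
```

Run:
```python
from h import *
import pickle
s=manip.state();print(s['tcp_pos'],s['wrist_force'],s['joint_positions'])
im=manip.capture('wrist');cv2.imwrite('pics/w4.png',im[:,:,::-1])
pickle.dump(s,open('s4.pkl','wb'))
```

```text
[ 0.4685 -0.3376  0.2002] [ 0.2603  0.0506 -0.0931] [-0.7389  0.4578  1.7131  0.0004  0.9725 -0.892 ]
```

View pics/w4.png

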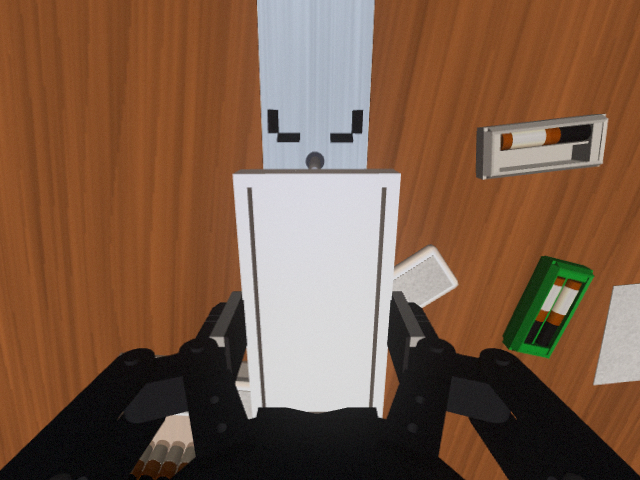

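step_arm(claw=[255,255,255,255,255], linear=[[-5,0,-2],[-9,0,-4],[-10,0,-5],[-10,0,-5],[-10,0,-5]], rot=[[0,0,0],[0,0,0],[0,0,0],[0,0,0],[0,0,0]])

```text
t: 6.0
tcp_pos: [0.484, -0.4356, 0.2501]
eef_rot: [-0.001, 0.651, 0.759, 0.0]
wrist_force: [-0.2, 0.8, -0.4]
width: 0.723
```

Run:
```python
from h import *
import pickle
s=manip.state();print(s['tcp_pos'],s['wrist_force'],s['joint_positions'])
im=manip.capture('wrist');cv2.imwrite('pics/w5.png',im[:,:,::-1])
print(manip.state()['tcp_pos'])
pickle.dump(s,open('s5.pkl','wb'))
```

```text
[ 0.484  -0.4356  0.2501] [-0.16    0.7522 -0.4173] [-0.8342  0.5132  1.4655  0.0003  1.1647 -0.9878]
[ 0.4839 -0.4354  0.2501]
```

View pics/w5.png

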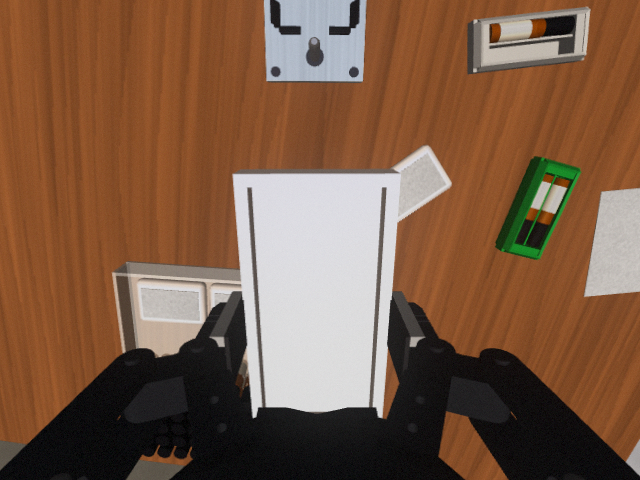

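Run:
```python
from h import *
import pickle
ob=[];ims=[]
for k,sd,rl in((4,(315,60),150),(5,(315,70),480)):
    s=pickle.load(open(f's{k}.pkl','rb'));im=cv2.imread(f'pics/w{k}.png');C=cam('wrist',s)
    h=cv2.cvtColor(im,cv2.COLOR_BGR2HSV)
    m=((h[:,:,0]>85)&(h[:,:,0]<125)&(h[:,:,2]>90)).astype(np.uint8);m[rl:]=0
    m=cv2.morphologyEx(m,cv2.MORPH_OPEN,np.ones((3,3)));n,l=cv2.connectedComponents(m);m=(l==l[sd[1],sd[0]])
    r,c=np.nonzero(m);o=np.zeros(m.shape,np.uint8)
    for rr in np.unique(r):
        cc=c[r==rr];o[rr,cc.min():cc.max()+1]=1
    ob.append((C,o>0,rl));ims.append(im)
S=4
def cost(p):
    t=0
    for C,m,rl in ob:
        uv=proj(C,boxpts('jig',*p));r,c=np.nonzero(m);c0,c1=c.min()-20,c.max()+20;r1=min(rl,r.max()+20)
        mm=cv2.resize(m[:r1,c0:c1].astype(np.float32),None,fx=S,fy=S,interpolation=cv2.INTER_NEAREST)
        hh=cv2.convexHull(((uv-[c0,0]+.5)*S-.5).astype(np.float32)).reshape(-1,2);I=np.zeros(mm.shape,np.float32)
        cv2.fillConvexPoly(I,np.round(hh*16).astype(np.int32),1.,8,4);t+=np.abs(I-mm).sum()/m.sum()/16
    return t
sx=np.array([[0,0,0],[.008,0,0],[0,.008,0],[0,0,.05]]);x=np.array([.446,-.201,1.7165])
for i in range(3):
    r=minimize(cost,x,method='Nelder-Mead',options=dict(initial_simplex=x+sx/(i+1),xatol=1e-5,fatol=1e-6));x=r.x
print(x,r.fun)
c,s_=np.cos(x[2]),np.sin(x[2])
P=[[x[0]+c*q,x[1]+s_*q,.079] for q in(-.092,.092)]
P+= [[x[0]+c*a-s_*b,x[1]+s_*a+c*b,.012] for a in(-.107,.107) for b in(-.042,.042)]
out=[]
for (C,m,_),im in zip(ob,ims):
    d=im.copy();overlay(d,C,'jig',x)
    for u in proj(C,P):cv2.circle(d,tuple(int(v) for v in np.round(u)),2,(0,255,255),-1)
    out.append(cv2.resize(d[:190,200:440],None,fx=2.5,fy=2.5,interpolation=cv2.INTER_CUBIC))
cv2.imwrite('pics/d5.png',cv2.resize(np.vstack(out),None,fx=.62,fy=.62) if 0 else np.hstack(out)[:, :1200])
cv2.imwrite('pics/d5.png',cv2.resize(np.hstack(out),(800,317)))
C=cam('top');d=cv2.imread('pics/top0.png');overlay(d,C,'jig',x)
for u in proj(C,P):cv2.circle(d,tuple(int(v) for v in np.round(u)),1,(0,255,255),-1)
cv2.imwrite('pics/d5t.png',cv2.resize(d[260:340,320:440],None,fx=5,fy=5))
```

```text
[ 0.446  -0.1976  1.7221] 0.026495592969479252
```

View pics/d5.png

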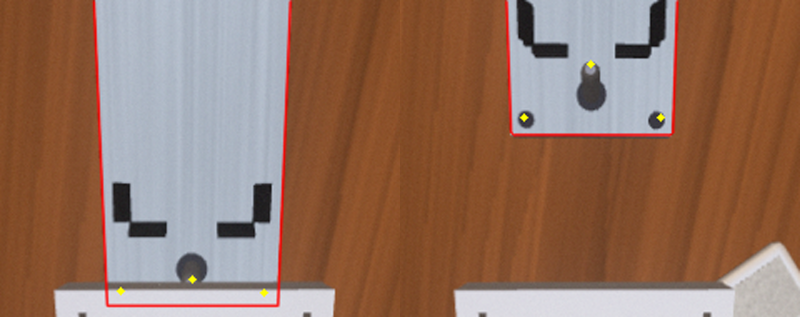

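View pics/d5t.png

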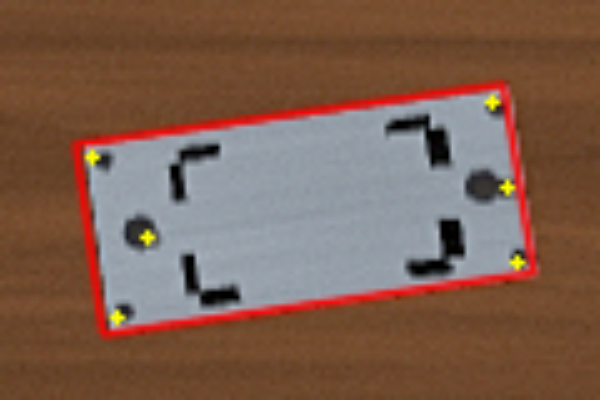

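Run:
```python
from h import *
p=manip.camera_params('wrist')
C=(p['K'],p['distortion'],p['mount'])
print(back(C,[[236,174.5],[398,174],[387,380]],-.0169))
a=1.7215-np.pi/2;tx=np.cross([np.cos(a),np.sin(a),0],[0,0,-1]);print(tx)
move((.446,-.198),.12,a); print(manip.state()['tcp_pos'])
```

```text
[[ 0.0635 -0.0292 -0.0169]
 [ 0.0636  0.0305 -0.0169]
 [-0.0296  0.0325 -0.0169]]
[-0.1501  0.9887  0.    ]
lin [24.02 -0.11 13.05] rot [-0.06 -0.11  0.16]
[ 0.4839 -0.4354  0.2501]
```

step_arm(claw=[255,255,255,255,255], linear=[[5,0,2],[10,0,4],[15,0,7],[20,0,10],[24,-0.1,13]], rot=[[0,0,0.2],[0,0,0.2],[0,0,0.2],[0,0,0.2],[0,0,0.2]])

```text
t: 6.55
tcp_pos: [0.4487, -0.2166, 0.1343]
eef_rot: [0.0, 0.652, 0.758, 0.0]
wrist_force: [1.0, -0.1, -1.6]
width: 0.714
```

step_arm(claw=[255,255,255], linear=[[0,0,0],[0,0,0],[0,0,0]], rot=[[0,0,0],[0,0,0],[0,0,0]])

```text
t: 6.85
tcp_pos: [0.4502, -0.2199, 0.1354]
eef_rot: [0.001, 0.653, 0.758, 0.0]
wrist_force: [-0.3, -0.3, 0.1]
width: 0.717
```

Run:
```python
from h import *
a=1.7215-np.pi/2
move((.446,-.198),.045,a); print(manip.state()['tcp_pos'],manip.state()['width'])
im=manip.capture('wrist');cv2.imwrite('pics/w6.png',im[:,:,::-1])
im=manip.capture('side');cv2.imwrite('pics/s6.png',im[:,:,::-1])
```

```text
lin [ 2.23 -0.1   9.04] rot [ 0.05  0.04 -0.11]
[ 0.4502 -0.2199  0.1354] 0.7166798211183354
```

View pics/w6.png

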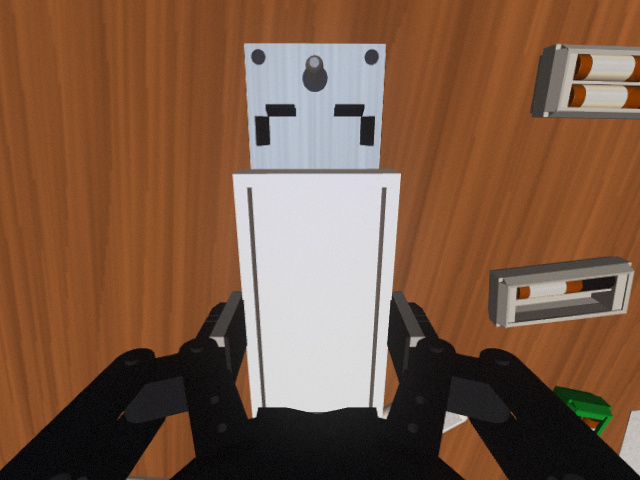

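View pics/s6.png

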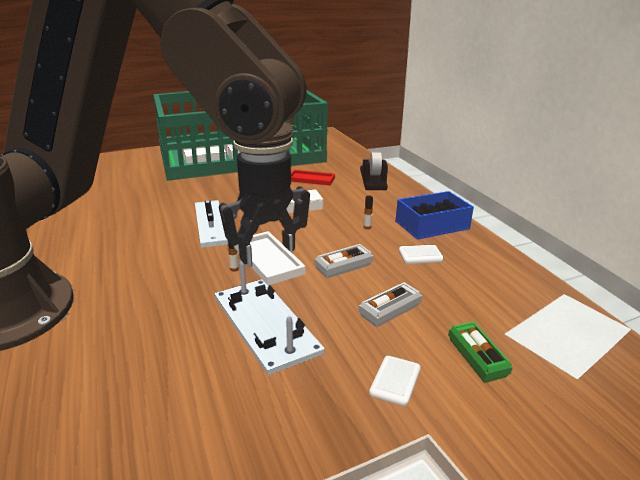

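```bash
cat > jigfit.py <<'E'
from h import *
def jigfit(s,im,x,rl,draw=None):
    C=cam('wrist',s);h=cv2.cvtColor(im,cv2.COLOR_BGR2HSV)
    m=((h[:,:,0]>85)&(h[:,:,0]<125)&(h[:,:,2]>90)).astype(np.uint8);m[rl:]=0
    m=cv2.morphologyEx(m,cv2.MORPH_OPEN,np.ones((3,3)));n,l,st,_=cv2.connectedComponentsWithStats(m);k=1+np.argmax(st[1:,4]);m=(l==k)
    r,c=np.nonzero(m);o=np.zeros(m.shape,np.uint8)
    for rr in np.unique(r):
        cc=c[r==rr];o[rr,cc.min():cc.max()+1]=1
    m=o>0;S=4;c0,c1=max(c.min()-20,0),c.max()+20;r1=min(rl,r.max()+20)
    mm=cv2.resize(m[:r1,c0:c1].astype(np.float32),None,fx=S,fy=S,interpolation=cv2.INTER_NEAREST)
    def cost(p):
        uv=proj(C,boxpts('jig',*p))
        hh=cv2.convexHull(((uv-[c0,0]+.5)*S-.5).astype(np.float32)).reshape(-1,2);I=np.zeros(mm.shape,np.float32)
        cv2.fillConvexPoly(I,np.round(hh*16).astype(np.int32),1.,8,4);return np.abs(I-mm).sum()/m.sum()/16
    sx=np.array([[0,0,0],[.008,0,0],[0,.008,0],[0,0,.05]]);x=np.array(x)
    for i in range(3):
        r=minimize(cost,x,method='Nelder-Mead',options=dict(initial_simplex=x+sx/(i+1),xatol=1e-5,fatol=1e-6));x=r.x
    if draw:
        d=im.copy();overlay(d,C,'jig',x);c,s_=np.cos(x[2]),np.sin(x[2])
        for u in proj(C,[[x[0]+c*q,x[1]+s_*q,.079] for q in(-.092,.092)]):cv2.circle(d,tuple(int(v) for v in np.round(u)),2,(0,255,255),-1)
        cv2.imwrite(draw,d)
    return x,r.fun
E
python3 - <<'E'
from jigfit import *
s=manip.state();im=cv2.imread('pics/w6.png')
print(jigfit(s,im,(.446,-.198,1.7215),162,'pics/d6.png'))
E
```

```text
(array([ 0.4466, -0.2007,  1.7163]), np.float64(0.012452770780856423))
```

View pics/d6.png

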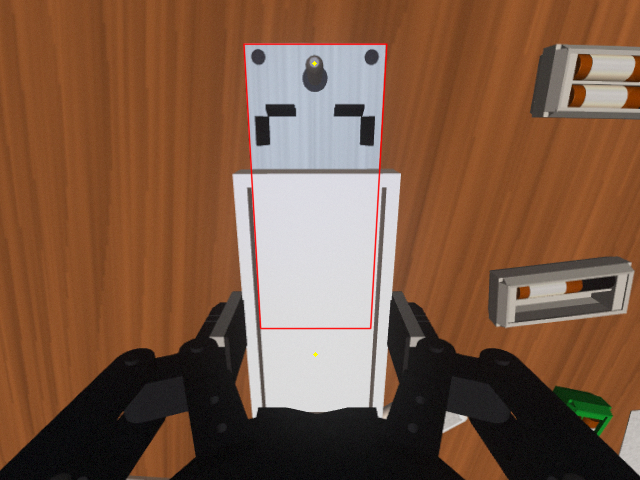

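```bash
cat > g.py <<'E'
from h import *
import sys
J=(.4465,-.2005,1.7165)
E
python3 -c "
from g import *
move(J[:2],.045,J[2]-np.pi/2)"
```

```text
lin [ 2.03 -0.08  9.04] rot [0.06 0.05 0.11]
```

step_arm(claw=[255,255,255,255,255], linear=[[2,-0.1,0],[2,-0.1,3],[2,-0.1,6],[2,-0.1,8],[2,-0.1,8]], rot=[[0,0,0],[0,0,0],[0,0,0],[0,0,0],[0,0,0]])

```text
t: 7.45
tcp_pos: [0.4448, -0.1995, 0.0533]
eef_rot: [-0.002, 0.653, 0.757, -0.0]
wrist_force: [-0.1, 0.1, 0.1]
width: 0.719
```

step_arm(claw=[255,255,255], linear=[[0,0,0],[0,0,0],[0,0,0]], rot=[[0,0,0],[0,0,0],[0,0,0]])

```text
t: 7.75
tcp_pos: [0.4462, -0.2004, 0.0561]
eef_rot: [0.001, 0.653, 0.757, 0.0]
wrist_force: [-0.0, -0.3, -1.2]
width: 0.717
```

```bash
python3 -c "
from g import *
s=manip.state();print(s['tcp_pos'])
im=manip.capture('wrist');cv2.imwrite('pics/w7.png',im[:,:,::-1])
from jigfit import *
print(jigfit(s,im[:,:,::-1].copy(),J,165,'pics/d7.png'))
move(J[:2],.009,J[2]-np.pi/2)"
```

```text
[ 0.4462 -0.2004  0.0561]
(array([ 0.4464, -0.1998,  1.7177]), np.float64(0.011185980701428837))
lin [-0.01  0.02  4.69] rot [0.08 0.06 0.12]
```

View pics/d7.png

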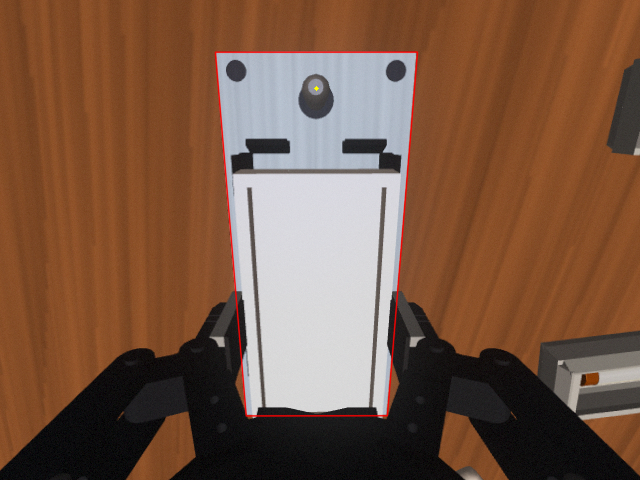

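Aligned. Lower to just above the bed.

step_arm(claw=[255,255,255,255,255], linear=[[0,0,1],[0,0,2],[0,0,3],[0,0,4],[0,0,4.5]], rot=[[0,0,0.1],[0,0,0.1],[0,0,0.1],[0,0,0.1],[0,0,0.1]])

```text
t: 8.3
tcp_pos: [0.4455, -0.2, 0.0087]
eef_rot: [-0.001, 0.654, 0.757, -0.0]
wrist_force: [-3.3, 3.7, 40.7]
width: 0.714
```

```bash
python3 -c "
from g import *
s=manip.state();print(s['tcp_pos'],s['wrist_force'])
im=manip.capture('wrist');cv2.imwrite('pics/w8.png',im[:,:,::-1])
move(J[:2],.009,J[2]-np.pi/2)"
```

```text
[ 0.4455 -0.2     0.0087] [-3.3076  3.7441 40.6865]
lin [-0.06  0.09 -0.02] rot [-0.06 -0.06  0.02]
```

View pics/w8.png

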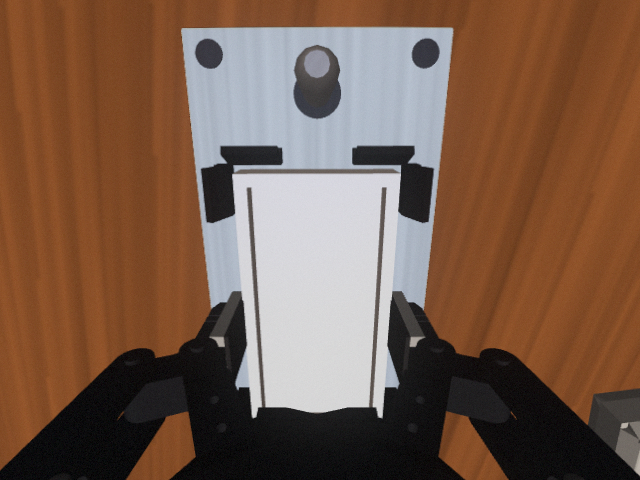

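step_arm(claw=[255,0,0,0,0], linear=[[0,0,-0.1],[0,0,-0.1],[0,0,-0.1],[0,0,-0.1],[0,0,-0.1]], rot=[[0,0,0],[0,0,0],[0,0,0],[0,0,0],[0,0,0]])

```text
t: 8.85
tcp_pos: [0.4459, -0.2002, 0.011]
eef_rot: [0.0, 0.654, 0.757, 0.0]
wrist_force: [-0.3, -1.0, 0.4]
width: 1.0
```

step_arm(claw=[0,0,0,0,0], linear=[[0,0,-0.5],[0,0,-5],[0,0,-10],[0,0,-15],[0,0,-18]], rot=[[0,0,0],[0,0,0],[0,0,0],[0,0,0],[0,0,0]])

```text
t: 9.35
tcp_pos: [0.4462, -0.2004, 0.1949]
eef_rot: [0.002, 0.654, 0.757, 0.0]
wrist_force: [0.8, -0.6, -1.1]
width: 1.0
```

```bash
python3 -c "
from g import *
s=manip.state();print(s['tcp_pos'],s['width'])
im=manip.capture('wrist');cv2.imwrite('pics/w9.png',im[:,:,::-1])
import pickle;pickle.dump(s,open('s9.pkl','wb'))
move((.648,-.078),.2,.128-np.pi/2)
move((.648,-.078),.2,.128+np.pi/2)
"
```

```text
[ 0.4462 -0.2004  0.1949] 1.0003920336341594
lin [ 9.24 21.65 -0.1 ] rot [  0.06   0.55 -88.95]
lin [ 9.24 21.65 -0.1 ] rot [  0.06   0.55 -88.95]
```

View pics/w9.png

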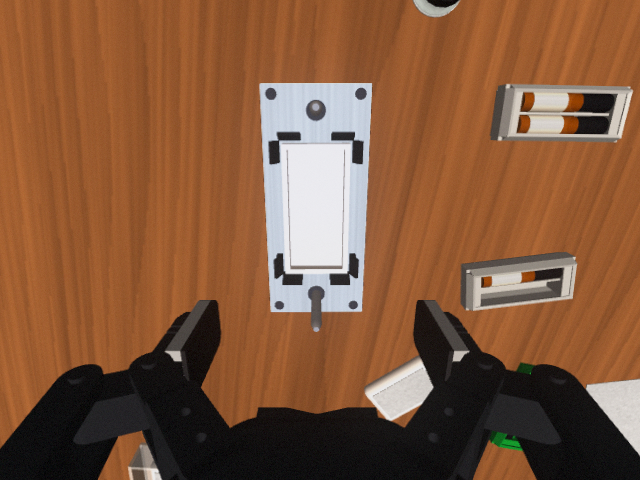

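Run:
```python
from jigfit import *
import pickle
s=pickle.load(open('s9.pkl','rb'));im=cv2.imread('pics/w9.png');C=cam('wrist',s)
print(jigfit(s,im,(.4465,-.2005,1.7165),480,'pics/d9.png'))
h=cv2.cvtColor(im,cv2.COLOR_BGR2HSV);m=((h[:,:,1]<28)&(h[:,:,2]>190)).astype(np.uint8)
n,l=cv2.connectedComponents(m);m=(l==l[200,318]).astype(np.uint8)
c=cv2.findContours(m,0,1)[0];o=np.zeros_like(m);cv2.drawContours(o,c,-1,1,-1);print(o.sum())
x,f=fit('case',[(C,o>0)],(.4465,-.2005,1.7165),.012);print(x,f)
d=cv2.imread('pics/d9.png');overlay(d,C,'case',x,.012,(255,0,0));cv2.imwrite('pics/d9.png',cv2.resize(d[70:330,220:400],None,fx=2.3,fy=2.3))
```

```text
(array([ 0.4461, -0.1996,  1.717 ]), np.float64(0.018708934901011498))
22719
[ 0.4293 -0.1512  1.7158] 0.5619360447202781
```

View pics/d9.png

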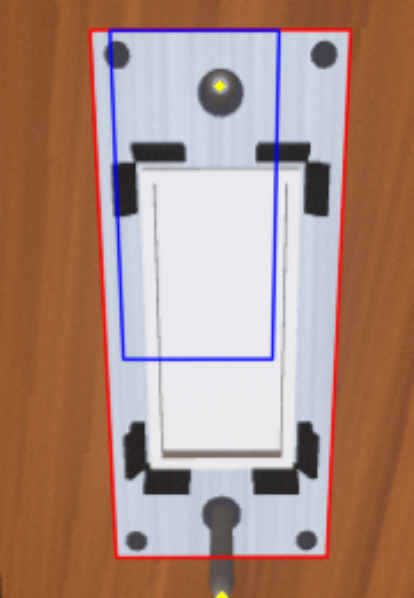

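step_arm(claw=[0,0,0,0,0], linear=[[9.2,21.6,0],[9.2,21.6,0],[9.2,21.6,0],[9.2,21.6,0],[9.2,21.6,0]], rot=[[0,0,-88.9],[0,0,-88.9],[0,0,-88.9],[0,0,-88.9],[0,0,-88.9]])

```text
t: 9.9
tcp_pos: [0.6481, -0.0757, 0.1908]
eef_rot: [0.0, 0.327, 0.945, 0.0]
wrist_force: [0.2, -0.6, 1.0]
width: 1.0
```

```bash
python3 -c "
from g import *
s=manip.state();print(s['tcp_pos'],s['width'])
move((.648,-.078),.2,.128+np.pi/2)
"
```

```text
[ 0.6481 -0.0757  0.1908] 0.9995363146435267
lin [-0.14 -0.19 -0.92] rot [  0.02   0.01 -45.57]
```

step_arm(claw=[0,0,0,0,0], linear=[[0,-0.2,-1],[0,-0.2,-1],[0,-0.2,-1],[0,-0.2,-1],[0,-0.2,-1]], rot=[[0,0,-45.6],[0,0,-45.6],[0,0,-45.6],[0,0,-45.6],[0,0,-45.6]])

```text
t: 10.4
tcp_pos: [0.6446, -0.0792, 0.2009]
eef_rot: [-0.0, -0.041, 0.999, 0.0]
wrist_force: [-0.4, -0.5, 0.0]
width: 1.002
```

step_arm(claw=[0,0,0,0], linear=[[0,0,0],[0,0,0],[0,0,0],[0,0,0]], rot=[[0,0,-2.6],[0,0,-2.6],[0,0,-2.6],[0,0,-2.6]])

```text
t: 10.8
tcp_pos: [0.6448, -0.0793, 0.201]
eef_rot: [-0.0, -0.06, 0.998, 0.0]
wrist_force: [-0.6, -0.6, -1.0]
width: 1.002
```

```bash
python3 -c "
from g import *
import pickle
s=pickle.load(open('s9.pkl','rb'));P=back(cam('wrist',s),[[280.9,143],[351.3,143],[286,273.5],[350.4,274.3]],.026);print(P,P.mean(0))
s=manip.state();print(s['tcp_pos'],s['width'])
im=manip.capture('wrist');cv2.imwrite('pics/w10.png',im[:,:,::-1])
pickle.dump(s,open('s10.pkl','wb'))
move((.648,-.078),.2,.128+np.pi/2)
"
```

```text
[[ 0.4068 -0.1421  0.026 ]
 [ 0.4686 -0.1331  0.026 ]
 [ 0.426  -0.2672  0.026 ]
 [ 0.4901 -0.2589  0.026 ]] [ 0.4479 -0.2003  0.026 ]
[ 0.6448 -0.0793  0.201 ] 1.0024336382799226
lin [-0.33  0.09  0.1 ] rot [ 0.01 -0.   -0.48]
```

View pics/w10.png

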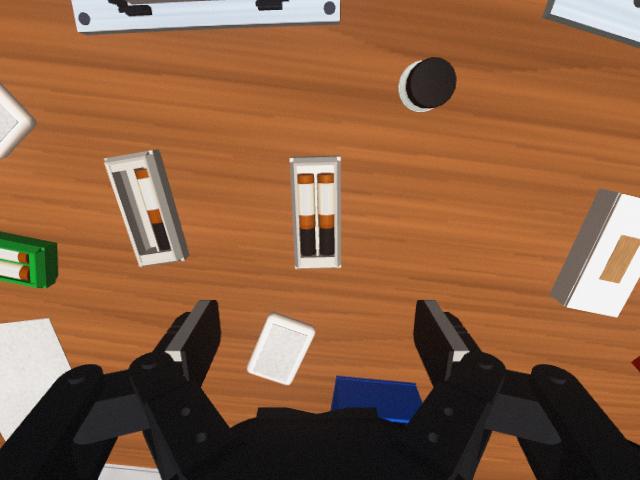

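Run:
```python
from h import *
import pickle
s=pickle.load(open('s10.pkl','rb'));C=cam('wrist',s)
im=cv2.imread('pics/w10.png');cv2.imwrite('pics/c10.png',cv2.resize(im[145:280,270:360],None,fx=4.4,fy=4.4,interpolation=cv2.INTER_CUBIC))
P=back(C,[[290,157.5],[340.5,156.5],[296,268.5],[341,267.5]],.032);print(P,P.mean(0))
print(np.linalg.norm(P[0]-P[1]),np.linalg.norm(P[0]-P[2]),np.linalg.norm(P[3]-P[1]),np.linalg.norm(P[2]-P[3]))
v=(P[0]+P[1]-P[2]-P[3]);print(np.arctan(v[1]/v[0]))
```

```text
[[ 0.5968 -0.1084  0.032 ]
 [ 0.5906 -0.0634  0.032 ]
 [ 0.7042 -0.0923  0.032 ]
 [ 0.6978 -0.0479  0.032 ]] [ 0.6473 -0.078   0.032 ]
0.045376972008770736 0.10852441863248993 0.10831027092450315 0.044888209756573136
0.1465398971452797
```

View pics/c10.png

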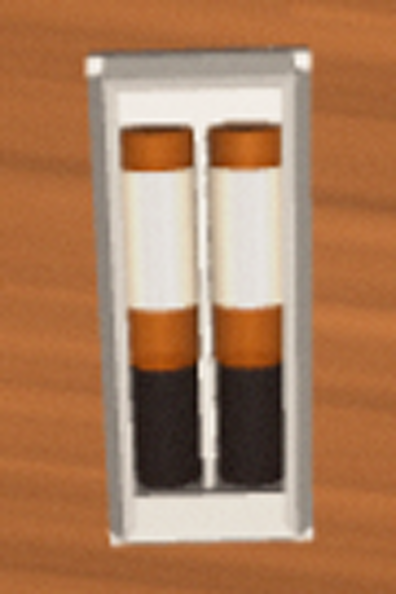

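Run:
```python
from h import *
import pickle
s=pickle.load(open('s10.pkl','rb'));C=cam('wrist',s)
P=back(C,[[290,157.5],[340.5,156.5],[296,268.5],[341,267.5]],.024);print(P.mean(0))
x=P.mean(0)[:2]
move(x,.011,.145+np.pi/2);print(s['tcp_pos'])
```

```text
[ 0.6495 -0.0777  0.024 ]
lin [-0.48  0.1  19.  ] rot [ 0.01 -0.   -1.45]
[ 0.6448 -0.0793  0.201 ]
```

step_arm(claw=[0,0,0,0,0], linear=[[-0.4,0.1,5],[-0.4,0.1,10],[-0.4,0.1,14],[-0.4,0.1,16.5],[-0.4,0.1,17.5]], rot=[[0,0,-1.4],[0,0,-1.4],[0,0,-1.4],[0,0,-1.4],[0,0,-1.4]])

```text
t: 11.35
tcp_pos: [0.6476, -0.0776, 0.0233]
eef_rot: [-0.002, -0.072, 0.997, 0.001]
wrist_force: [1.0, 0.7, -0.0]
width: 1.002
```

step_arm(claw=[0,0,0], linear=[[0,0,1],[0,0,1],[0,0,1]], rot=[[0,0,0],[0,0,0],[0,0,0]])

```text
t: 11.65
tcp_pos: [0.6493, -0.0779, 0.0172]
eef_rot: [0.001, -0.072, 0.997, -0.0]
wrist_force: [0.9, 0.5, -0.5]
width: 0.999
```

Run:
```python
from h import *
s=manip.state();print(s['tcp_pos'],s['wrist_force'])
move((.649,-.078),.011,.145+np.pi/2)
im=manip.capture('wrist');cv2.imwrite('pics/w11.png',im[:,:,::-1])
```

```text
[ 0.6493 -0.0779  0.0172] [ 0.9408  0.4631 -0.4739]
lin [ 0.03 -0.    0.62] rot [-0.03  0.09  0.  ]
```

View pics/w11.png

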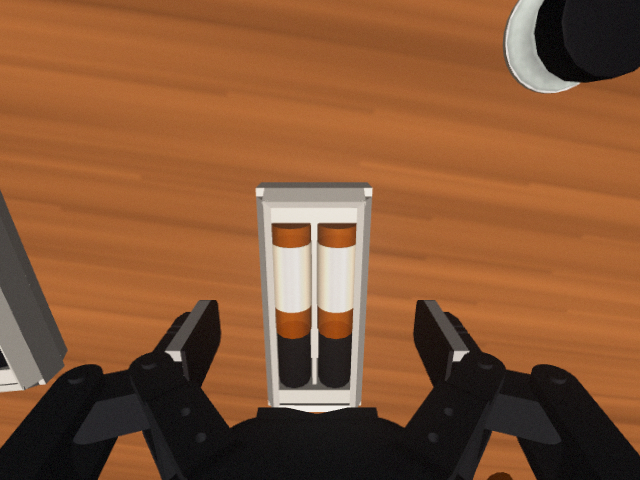

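step_arm(claw=[0,0,0], linear=[[0,0,0.6],[0,0,0.6],[0,0,0.6]], rot=[[0,0,0],[0,0,0],[0,0,0]])

```text
t: 12.0
tcp_pos: [0.6487, -0.0778, 0.0101]
eef_rot: [0.0, -0.073, 0.997, 0.0]
wrist_force: [0.1, 0.2, 0.1]
width: 1.002
```

step_arm(claw=[255,255,255,255,255], linear=[[0,0,0],[0,0,0],[0,0,0],[0,0,0],[0,0,0]], rot=[[0,0,0],[0,0,0],[0,0,0],[0,0,0],[0,0,0]], squeeze=35)

```text
t: 12.5
tcp_pos: [0.6489, -0.0779, 0.0103]
eef_rot: [0.0, -0.073, 0.997, -0.0]
wrist_force: [-1.4, -0.8, 4.4]
width: 0.536
```

step_arm(claw=[255,255,255,255,255], linear=[[0,0,-1],[0,0,-5],[0,0,-10],[0,0,-14],[0,0,-15]], rot=[[0,0,0],[0,0,0],[0,0,0],[0,0,0],[0,0,0]])

```text
t: 13.0
tcp_pos: [0.6501, -0.078, 0.1654]
eef_rot: [0.003, -0.073, 0.997, -0.001]
wrist_force: [0.9, -0.0, -1.0]
width: 0.536
```

Run:
```python
from g import *
s=manip.state();print(s['tcp_pos'],s['wrist_force'],s['width'],s['width']*85)
im=manip.capture('wrist');cv2.imwrite('pics/w12.png',im[:,:,::-1])
move(J[:2],.2,J[2]+np.pi/2)
```

```text
[ 0.6501 -0.078   0.1654] [ 0.8786 -0.0025 -0.9667] 0.5359678043479782 45.557263369578145
lin [21.87 -9.18 -3.65] rot [ 0.16  0.35 89.98]
```

View pics/w12.png

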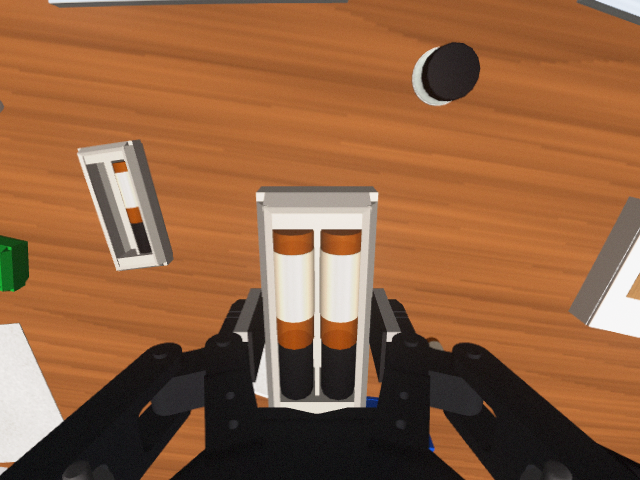

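Run:
```python
from h import *
p=manip.camera_params('wrist')
C=(p['K'],p['distortion'],p['mount'])
print(back(C,[[257.5,191],[377.5,190]],-.0137))
```

```text
[[ 0.0554 -0.022  -0.0137]
 [ 0.0557  0.024  -0.0137]]
```

step_arm(claw=[255,255,255,255,255], linear=[[21.8,-9.2,-3.6],[21.8,-9.2,-3.6],[21.8,-9.2,-3.6],[21.8,-9.2,-3.6],[21.8,-9.2,-3.6]], rot=[[0,0,90],[0,0,90],[0,0,90],[0,0,90],[0,0,90]])

```text
t: 13.55
tcp_pos: [0.4437, -0.2008, 0.1952]
eef_rot: [-0.001, 0.301, 0.954, 0.0]
wrist_force: [0.4, -0.7, -0.7]
width: 0.54
```

Run:
```python
from g import *
print(manip.state()['tcp_pos'])
move(J[:2]-np.array([-.145,.989])*.02,.2,J[2]+np.pi/2)
```

```text
[ 0.4437 -0.2008  0.1952]
lin [-1.59 -1.27 -0.48] rot [-0.06 -0.12 46.62]
```

step_arm(claw=[255,255,255,255,255], linear=[[-1.6,-1.3,0],[-1.6,-1.3,0],[-1.6,-1.3,0],[-1.6,-1.3,0],[-1.6,-1.3,0]], rot=[[0,0,46.6],[0,0,46.6],[0,0,46.6],[0,0,46.6],[0,0,46.6]])

```text
t: 14.05
tcp_pos: [0.4515, -0.2199, 0.1948]
eef_rot: [-0.001, 0.629, 0.777, -0.0]
wrist_force: [0.6, 0.5, 0.1]
width: 0.539
```

step_arm(claw=[255,255,255,255], linear=[[0,0,2],[0,0,5],[0,0,7],[0,0,7]], rot=[[0,0,3.7],[0,0,3.7],[0,0,3.7],[0,0,3.7]])

```text
t: 14.45
tcp_pos: [0.4506, -0.2192, 0.123]
eef_rot: [-0.003, 0.652, 0.759, -0.0]
wrist_force: [-0.1, -0.4, -1.1]
width: 0.539
```

step_arm(claw=[255,255,255], linear=[[0,0,0],[0,0,0],[0,0,0]], rot=[[0,0,0],[0,0,0],[0,0,0]])

```text
t: 14.75
tcp_pos: [0.4524, -0.2204, 0.1268]
eef_rot: [0.001, 0.652, 0.759, 0.0]
wrist_force: [0.4, 0.4, -1.6]
width: 0.541
```

Run:
```python
from g import *
import pickle
s=manip.state();print(s['tcp_pos'],s['width'])
im=manip.capture('wrist');cv2.imwrite('pics/w13.png',im[:,:,::-1])
pickle.dump(s,open('s13.pkl','wb'))
move((.4458,-.2003),.06,J[2]+np.pi/2)
```

```text
[ 0.4524 -0.2204  0.1268] 0.5412193697648408
lin [ 2.08 -0.35  6.67] rot [0.06 0.05 0.33]
```

View pics/w13.png

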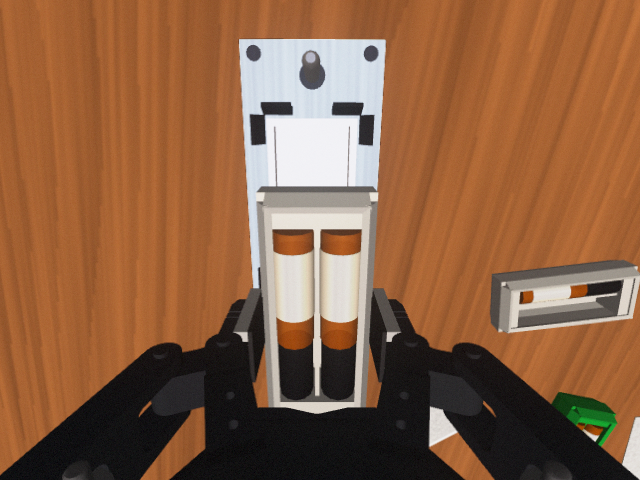

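Run:
```python
from g import *
import pickle
s=pickle.load(open('s13.pkl','rb'));C=cam('wrist',s);im=cv2.imread('pics/w13.png')
cv2.imwrite('pics/c13.png',cv2.resize(im[95:190,240:390],None,fx=5,fy=5,interpolation=cv2.INTER_CUBIC))
```

```text
(no output)
```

View pics/c13.png

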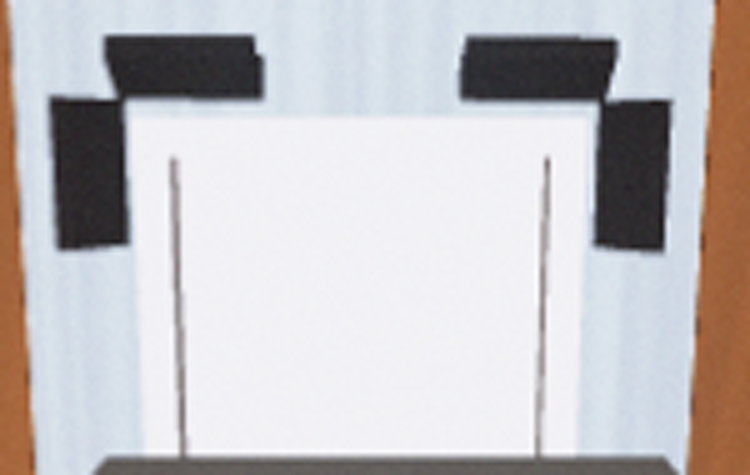

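Run:
```python
from g import *
import pickle
s=pickle.load(open('s13.pkl','rb'));C=cam('wrist',s)
P=back(C,[[266.2,118],[357.8,118],[269,183],[355.4,183]],.026)
print(P);ax=np.array([np.cos(J[2]),np.sin(J[2])]);jy=np.array([np.sin(J[2]),-np.cos(J[2])])
m=(P[0]+P[1])/2;print(np.linalg.norm(P[0]-P[1]),'case centre',m[:2]-ax*.063)
v1=P[0]-P[2];v2=P[1]-P[3];print(np.arctan2(v1[1],v1[0]),np.arctan2(v2[1],v2[0]))
cc=m[:2]-ax*.063-jy*.0008
print(cc);move(cc,.06,J[2]+np.pi/2)
```

```text
[[ 0.4064 -0.1413  0.026 ]
 [ 0.4679 -0.132   0.026 ]
 [ 0.4131 -0.1851  0.026 ]
 [ 0.4744 -0.1759  0.026 ]]
0.0622031140237145 case centre [ 0.4463 -0.199 ]
1.7214477212181591 1.7182394966113366
[ 0.4455 -0.1991]
lin [ 2.2  -0.36  6.67] rot [0.06 0.05 0.33]
```

step_arm(claw=[255,255,255,255,255], linear=[[2.2,-0.4,0],[2.2,-0.4,3],[2.2,-0.4,6],[2.2,-0.4,6.7],[2.2,-0.4,6.7]], rot=[[0,0,0.2],[0,0,0.2],[0,0,0.2],[0,0,0.2],[0,0,0.2]])

```text
t: 15.3
tcp_pos: [0.4447, -0.199, 0.0588]
eef_rot: [-0.001, 0.653, 0.757, -0.0]
wrist_force: [-0.3, -0.4, -0.6]
width: 0.543
```

step_arm(claw=[255,255,255], linear=[[0,0,0],[0,0,0],[0,0,0]], rot=[[0,0,0],[0,0,0],[0,0,0]])

```text
t: 15.6
tcp_pos: [0.4452, -0.1993, 0.0599]
eef_rot: [0.001, 0.653, 0.757, 0.0]
wrist_force: [-0.4, 0.3, -1.7]
width: 0.539
```

Run:
```python
from g import *
s=manip.state();print(s['tcp_pos'],s['width'])
im=manip.capture('wrist');cv2.imwrite('pics/w14.png',im[:,:,::-1])
move((.4456,-.1995),.043,1.7185+np.pi/2)
```

```text
[ 0.4452 -0.1993  0.0599] 0.5386056091386708
lin [-0.03  0.04  1.68] rot [0.06 0.05 0.01]
```

View pics/w14.png

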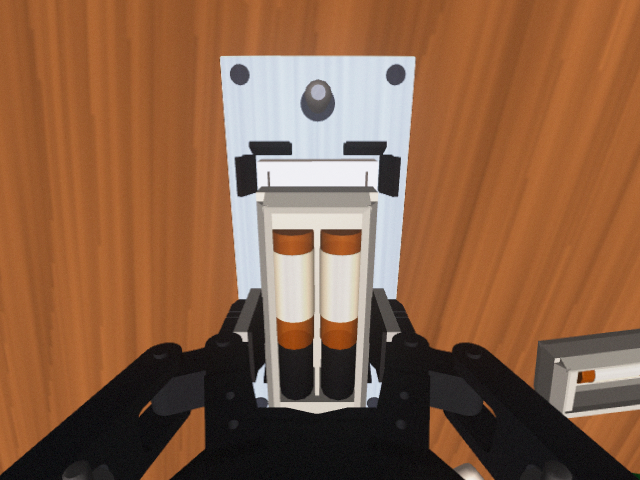

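step_arm(claw=[255,255,255,255,255], linear=[[0,0,0.8],[0,0,1.6],[0,0,2.2],[0,0,2.8],[0,0,2.8]], rot=[[0,0,0],[0,0,0],[0,0,0],[0,0,0],[0,0,0]])

```text
t: 16.15
tcp_pos: [0.4445, -0.1988, 0.03]
eef_rot: [-0.001, 0.653, 0.757, -0.0]
wrist_force: [-0.1, 0.3, -1.1]
width: 0.541
```

Run:
```python
from g import *
s=manip.state();print(s['tcp_pos'],s['wrist_force'])
move((.4456,-.1995),.0273,1.7185+np.pi/2)
```

```text
[ 0.4445 -0.1988  0.03  ] [-0.1053  0.311  -1.0849]
lin [-0.08  0.1   0.27] rot [-0.07 -0.07  0.01]
```

No contact yet, and inside the tray; lower to the floor.

step_arm(claw=[255,255,255], linear=[[0,0,0.2],[0,0,0.3],[0,0,0.3]], rot=[[0,0,0],[0,0,0],[0,0,0]])

```text
t: 16.45
tcp_pos: [0.4449, -0.199, 0.028]
eef_rot: [0.0, 0.653, 0.757, 0.0]
wrist_force: [0.3, 1.0, -1.6]
width: 0.54
```

Run:
```python
from g import *
s=manip.state();print(s['tcp_pos'],s['wrist_force'])
im=manip.capture('wrist');cv2.imwrite('pics/w15.png',im[:,:,::-1])
```

```text
[ 0.4449 -0.199   0.028 ] [ 0.2684  1.0186 -1.5575]
```

View pics/w15.png

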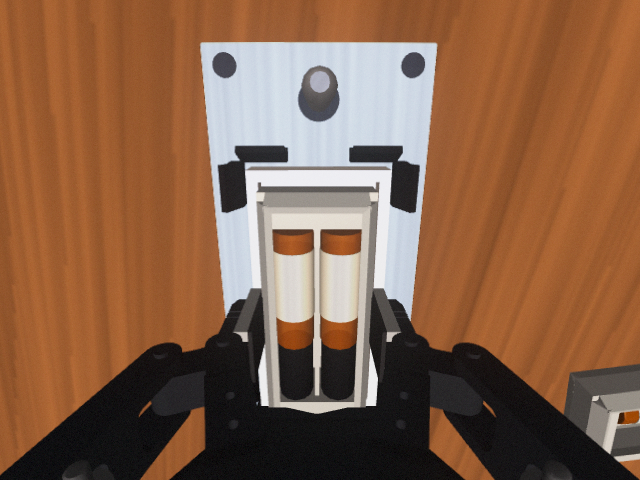

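Insert sits in the tray with even side margins; about 1 mm more, then release.

step_arm(claw=[255,255,0,0,0], linear=[[0,0,0.1],[0,0,0.1],[0,0,0.1],[0,0,0.1],[0,0,0.1]], rot=[[0,0,0],[0,0,0],[0,0,0],[0,0,0],[0,0,0]])

```text
t: 17.0
tcp_pos: [0.4449, -0.199, 0.027]
eef_rot: [0.0, 0.653, 0.757, 0.0]
wrist_force: [-0.2, -0.4, -0.1]
width: 0.998
```

step_arm(claw=[0,0,0,0,0], linear=[[0,0,0],[0,0,-4],[0,0,-9],[0,0,-14],[0,0,-17]], rot=[[0,0,0],[0,0,0],[0,0,0],[0,0,0],[0,0,0]])

```text
t: 17.5
tcp_pos: [0.4452, -0.1992, 0.2004]
eef_rot: [0.002, 0.653, 0.757, 0.0]
wrist_force: [-0.8, -0.4, 0.0]
width: 1.001
```

step_arm(claw=[0,0,0], linear=[[0,0,0],[0,0,0],[0,0,0]], rot=[[0,0,0],[0,0,0],[0,0,0]])

```text
t: 17.8
tcp_pos: [0.4444, -0.1988, 0.1959]
eef_rot: [-0.001, 0.653, 0.757, -0.0]
wrist_force: [0.5, 0.5, 0.0]
width: 1.002
```

Run:
```python
from g import *
import pickle
s=manip.state();print(s['tcp_pos'],s['wrist_force'])
im=manip.capture('wrist');cv2.imwrite('pics/w16.png',im[:,:,::-1])
pickle.dump(s,open('s16.pkl','wb'))
move((.657,.234),.2,-.0945+np.pi/2)
cv2.imwrite('pics/c16.png',cv2.resize(im[70:330,230:400,::-1],None,fx=2.3,fy=2.3,interpolation=cv2.INTER_CUBIC))
im=manip.capture('side');cv2.imwrite('pics/s16.png',cv2.resize(im[200:400,180:420,::-1],None,fx=3,fy=3))
```

```text
[ 0.4444 -0.1988  0.1959] [0.5059 0.4886 0.0151]
lin [39.67 27.41 -0.41] rot [ -0.02  -0.15 -76.11]
```

View pics/c16.png

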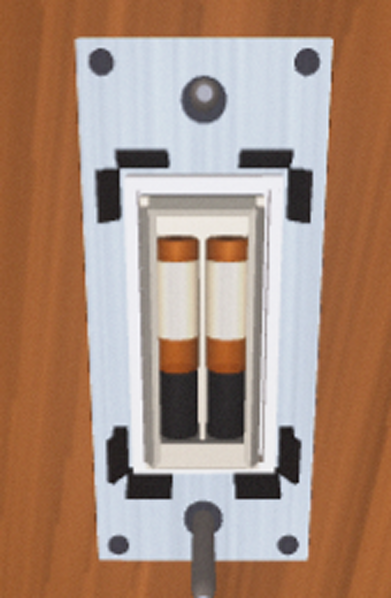

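View pics/s16.png

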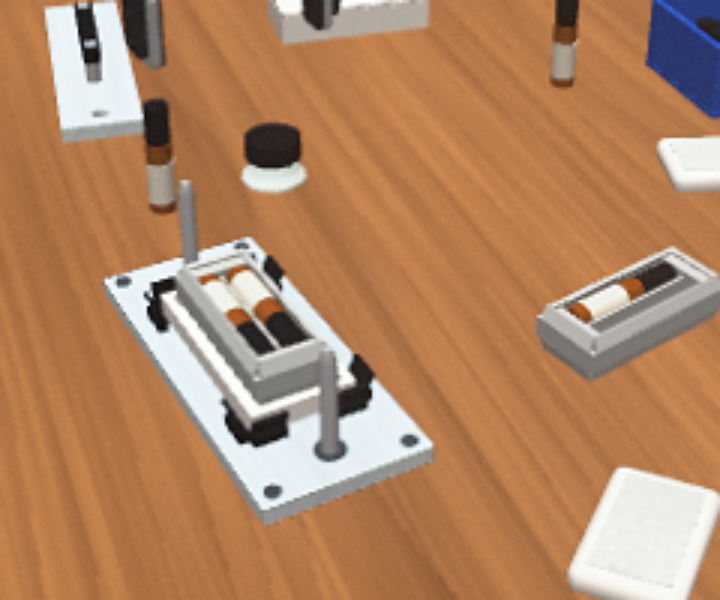

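step_arm(claw=[0,0,0,0,0], linear=[[39.7,27.4,-0.4],[39.7,27.4,-0.4],[39.7,27.4,-0.4],[39.7,27.4,-0.4],[39.7,27.4,-0.4]], rot=[[0,0,-76],[0,0,-76],[0,0,-76],[0,0,-76],[0,0,-76]])

```text
t: 18.4
tcp_pos: [0.5553, 0.0274, 0.1979]
eef_rot: [-0.001, 0.327, 0.945, -0.0]
wrist_force: [-0.1, -1.1, 0.2]
width: 1.001
```

Run:
```python
from g import *
move((.657,.234),.2,-.0945+np.pi/2)
```

```text
lin [ 4.79 22.52 -0.22] rot [ -0.03  -0.1  -32.79]
```

step_arm(claw=[0,0,0,0,0], linear=[[4.8,22.5,0],[4.8,22.5,0],[4.8,22.5,0],[4.8,22.5,0],[4.8,22.5,0]], rot=[[0,0,-32.8],[0,0,-32.8],[0,0,-32.8],[0,0,-32.8],[0,0,-32.8]])

```text
t: 18.9
tcp_pos: [0.6582, 0.2345, 0.1972]
eef_rot: [-0.001, 0.047, 0.999, -0.0]
wrist_force: [-0.8, -0.9, -0.6]
width: 1.002
```

step_arm(claw=[0,0,0,0], linear=[[0,0,0],[0,0,0],[0,0,0],[0,0,0]], rot=[[0,0,0],[0,0,0],[0,0,0],[0,0,0]])

```text
t: 19.3
tcp_pos: [0.6575, 0.2301, 0.1991]
eef_rot: [-0.0, 0.051, 0.999, -0.0]
wrist_force: [-0.3, -0.2, 0.5]
width: 0.999
```

Run:
```python
from g import *
s=manip.state();print(s['tcp_pos'])
im=manip.capture('wrist')[:,:,::-1].copy();cv2.imwrite('pics/w17.png',im)
C=cam('wrist',s);d=im.copy()
u=proj(C,[[.657,.234,.029]])[0];print(u)
m=seg(im,(int(u[0]-25),int(u[1])),90,40);x,f=fit('lid',[(C,m)],(.657,.234,-.0945));print(m.sum(),x,f);overlay(d,C,'lid',x)
cv2.imwrite('pics/d17.png',d)
move(x[:2],.004,x[2]+np.pi/2)
```

```text
[0.6575 0.2301 0.1991]
[319.9131 211.6909]
8626 [ 0.657   0.2345 -0.0948] 0.010752376536053791
lin [ 0.1   0.42 19.52] rot [-0.  -0.  -0.4]
```

View pics/d17.png

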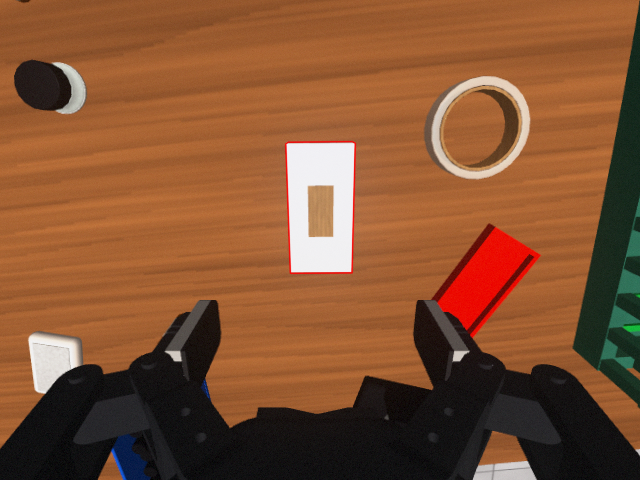

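step_arm(claw=[0,0,0,0,0], linear=[[0.1,0.4,5],[0.1,0.4,10],[0.1,0.4,14],[0.1,0.4,16.5],[0.1,0.4,17.5]], rot=[[0,0,-0.4],[0,0,-0.4],[0,0,-0.4],[0,0,-0.4],[0,0,-0.4]], squeeze=30)

```text
t: 19.85
tcp_pos: [0.656, 0.2343, 0.0215]
eef_rot: [-0.002, 0.047, 0.999, -0.001]
wrist_force: [0.3, 0.6, -0.5]
width: 1.002
```

step_arm(claw=[0,0,0], linear=[[0,0,0.5],[0,0,0.5],[0,0,0.5]], rot=[[0,0,0],[0,0,0],[0,0,0]])

```text
t: 20.15
tcp_pos: [0.6578, 0.2354, 0.0207]
eef_rot: [0.001, 0.047, 0.999, 0.0]
wrist_force: [0.5, 0.0, -0.2]
width: 0.998
```

Run:
```python
from g import *
s=manip.state();print(s['tcp_pos'])
im=manip.capture('wrist')[:,:,::-1].copy();cv2.imwrite('pics/w18.png',im)
move((.657,.2343),.004,-.0948+np.pi/2)
```

```text
[0.6578 0.2354 0.0207]
lin [ 0.07 -0.13  1.67] rot [0.05 0.13 0.07]
```

View pics/w18.png

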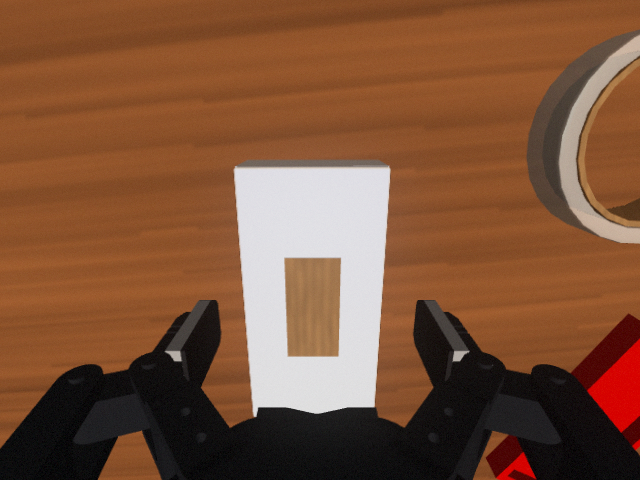

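step_arm(claw=[0,0,0,0], linear=[[0.05,-0.15,1],[0.05,-0.15,1.6],[0.05,-0.15,1.6],[0.05,-0.15,1.6]], rot=[[0,0,0],[0,0,0],[0,0,0],[0,0,0]])

```text
t: 20.6
tcp_pos: [0.6563, 0.2339, 0.0028]
eef_rot: [-0.0, 0.047, 0.999, -0.0]
wrist_force: [0.9, 0.1, -0.3]
width: 1.004
```

step_arm(claw=[255,255,255,255,255], linear=[[0,0,0],[0,0,0],[0,0,0],[0,0,0],[0,0,0]], rot=[[0,0,0],[0,0,0],[0,0,0],[0,0,0],[0,0,0]])

```text
t: 21.1
tcp_pos: [0.6566, 0.234, 0.0034]
eef_rot: [0.0, 0.047, 0.999, 0.0]
wrist_force: [-0.6, 0.2, 4.5]
width: 0.718
```

step_arm(claw=[255,255,255,255,255], linear=[[0,0,-1],[0,0,-5],[0,0,-10],[0,0,-15],[0,0,-18]], rot=[[0,0,0],[0,0,0],[0,0,0],[0,0,0],[0,0,0]])

```text
t: 21.6
tcp_pos: [0.657, 0.234, 0.1879]
eef_rot: [0.002, 0.047, 0.999, 0.001]
wrist_force: [-0.5, 0.8, -1.5]
width: 0.72
```

Run:
```python
from g import *
s=manip.state();print(s['tcp_pos'],s['width'])
im=manip.capture('wrist')[:,:,::-1].copy();cv2.imwrite('pics/w19.png',im)
move((.449,-.2195),.2,1.7165+np.pi/2)
```

```text
[0.657  0.234  0.1879] 0.7197272357457771
lin [ 16.59 -47.14  -1.1 ] rot [ 0.51  0.32 76.3 ]
```

View pics/w19.png

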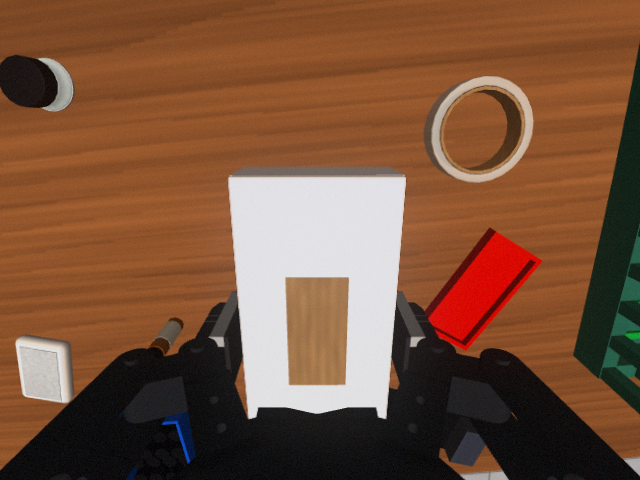

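step_arm(claw=[255,255,255,255,255], linear=[[16.6,-47.1,-1],[16.6,-47.1,-1],[16.6,-47.1,-1],[16.6,-47.1,-1],[16.6,-47.1,-1]], rot=[[0,0,76.3],[0,0,76.3],[0,0,76.3],[0,0,76.3],[0,0,76.3]])

```text
t: 22.15
tcp_pos: [0.5504, 0.0055, 0.1883]
eef_rot: [0.0, 0.412, 0.911, 0.0]
wrist_force: [0.3, -0.5, -0.5]
width: 0.72
```

Run:
```python
from g import *
p=manip.camera_params('wrist');C=(p['K'],p['distortion'],p['mount'])
print(back(C,[[229.5,177],[405.5,177]],-.0256))
move((.449,-.2195),.2,1.7165+np.pi/2)
```

```text
[[ 0.0635 -0.0291 -0.0256]
 [ 0.0634  0.0314 -0.0256]]
lin [-10.19 -22.47  -1.17] rot [ 0.    0.   32.99]
```

step_arm(claw=[255,255,255,255,255], linear=[[-10.2,-22.5,0],[-10.2,-22.5,0],[-10.2,-22.5,0],[-10.2,-22.5,0],[-10.2,-22.5,0]], rot=[[0,0,33],[0,0,33],[0,0,33],[0,0,33],[0,0,33]])

```text
t: 22.65
tcp_pos: [0.4502, -0.2206, 0.1884]
eef_rot: [0.0, 0.653, 0.757, 0.0]
wrist_force: [0.4, -0.3, -0.1]
width: 0.725
```

Run:
```python
from g import *
print(manip.state()['tcp_pos'])
move((.449,-.2195),.11,1.7165+np.pi/2)
```

```text
[ 0.4502 -0.2206  0.1884]
lin [ 0.12 -0.1   7.84] rot [0.02 0.01 0.07]
```

step_arm(claw=[255,255,255,255,255], linear=[[0,-0.2,4],[0,-0.2,7],[0,-0.2,7.5],[0,-0.2,7.5],[0,-0.2,7.5]], rot=[[0,0,0],[0,0,0],[0,0,0],[0,0,0],[0,0,0]])

```text
t: 23.15
tcp_pos: [0.4502, -0.2192, 0.1143]
eef_rot: [0.001, 0.651, 0.759, 0.0]
wrist_force: [-0.1, 0.1, -0.9]
width: 0.714
```

Run:
```python
from g import *
import pickle
s=manip.state();print(s['tcp_pos'])
im=manip.capture('wrist')[:,:,::-1].copy();cv2.imwrite('pics/w20.png',im)
pickle.dump(s,open('s20.pkl','wb'))
cv2.imwrite('pics/c20.png',cv2.resize(im[30:190,230:400],None,fx=4,fy=4,interpolation=cv2.INTER_CUBIC)[:600])
```

```text
[ 0.4502 -0.2192  0.1143]
```

View pics/c20.png

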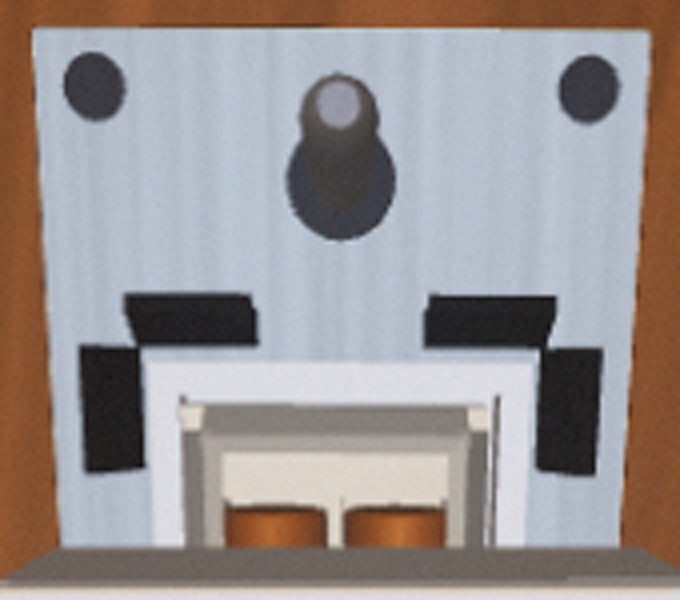

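Run:
```python
from g import *
import pickle
s=pickle.load(open('s20.pkl','rb'));C=cam('wrist',s)
ax=np.array([np.cos(J[2]),np.sin(J[2])]);jy=np.array([np.sin(J[2]),-np.cos(J[2])])
for uv,z,L in(([[266.75,120.25],[364.25,120.25]],.026,.063),([[275,131.2],[352,131.2]],.041,.0555)):
    P=back(C,uv,z);print(np.linalg.norm(P[0]-P[1]),np.arctan2(*(P[1]-P[0])[[1,0]])+np.pi/2,P.mean(0)[:2]-ax*L, P.mean(0)[:2]-ax*L-jy*.0010)
move((.4452,-.1992),.07,1.7165+np.pi/2)
```

```text
0.06291349347078613 1.7213087907255884 [ 0.4467 -0.199 ] [ 0.4457 -0.1992]
0.04687470364665388 1.721179269796966 [ 0.4454 -0.1982] [ 0.4444 -0.1984]
lin [ 2.06 -0.2   4.44] rot [0.09 0.08 0.37]
```

step_arm(claw=[255,255,255,255,255], linear=[[1,-0.2,0],[2,-0.2,2],[2,-0.2,4],[2,-0.2,4.7],[2,-0.2,4.7]], rot=[[0,0,0.2],[0,0,0.2],[0,0,0.2],[0,0,0.2],[0,0,0.2]])

```text
t: 23.7
tcp_pos: [0.4444, -0.1992, 0.066]
eef_rot: [-0.0, 0.653, 0.758, -0.0]
wrist_force: [0.4, -0.1, -1.1]
width: 0.721
```

step_arm(claw=[255,255,255], linear=[[0,0,0],[0,0,0],[0,0,0]], rot=[[0,0,0],[0,0,0],[0,0,0]])

```text
t: 24.0
tcp_pos: [0.4447, -0.1999, 0.0667]
eef_rot: [0.001, 0.653, 0.757, 0.0]
wrist_force: [0.3, -0.3, -0.2]
width: 0.724
```

Run:
```python
from g import *
s=manip.state();print(s['tcp_pos'])
im=manip.capture('wrist')[:,:,::-1].copy();cv2.imwrite('pics/w21.png',im)
move((.4451,-.1992),.05,1.719+np.pi/2)
```

```text
[ 0.4447 -0.1999  0.0667]
lin [0.06 0.05 1.66] rot [ 0.04  0.03 -0.02]
```

View pics/w21.png

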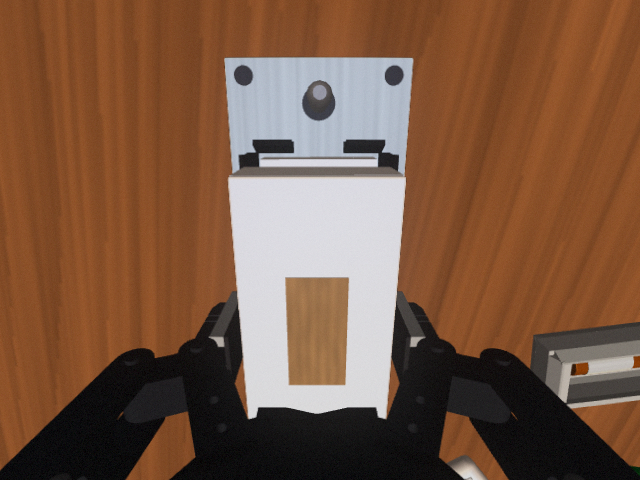

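Aligned (lid centre col 317, case strip centre ≈ 319). Lower.

step_arm(claw=[255,255,255,255,255], linear=[[0.05,0.04,0.8],[0.05,0.04,1.6],[0.05,0.04,2.4],[0.05,0.04,3],[0.05,0.04,3.2]], rot=[[0,0,0],[0,0,0],[0,0,0],[0,0,0],[0,0,0]])

```text
t: 24.55
tcp_pos: [0.4445, -0.1989, 0.0331]
eef_rot: [-0.001, 0.653, 0.757, -0.0]
wrist_force: [-0.8, 0.1, -0.6]
width: 0.719
```

Run:
```python
from g import *
s=manip.state();print(s['tcp_pos'],s['wrist_force'])
move((.4451,-.1992),.0294,1.719+np.pi/2)
```

```text
[ 0.4445 -0.1989  0.0331] [-0.7867  0.1409 -0.565 ]
lin [-0.03  0.05  0.37] rot [-0.06 -0.06 -0.02]
```

step_arm(claw=[255,255,255], linear=[[0,0.05,0.2],[0,0.05,0.35],[0,0.05,0.35]], rot=[[0,0,0],[0,0,0],[0,0,0]])

```text
t: 24.85
tcp_pos: [0.4454, -0.1991, 0.0305]
eef_rot: [0.0, 0.653, 0.757, 0.0]
wrist_force: [0.8, 0.7, -0.5]
width: 0.723
```

Run:
```python
from g import *
s=manip.state();print(s['tcp_pos'],s['wrist_force'])
im=manip.capture('wrist')[:,:,::-1].copy();cv2.imwrite('pics/w22.png',im)
im=manip.capture('side');cv2.imwrite('pics/s22.png',cv2.resize(im[200:400,180:420,::-1],None,fx=3,fy=3))
```

```text
[ 0.4454 -0.1991  0.0305] [ 0.8218  0.7298 -0.487 ]
```

View pics/w22.png

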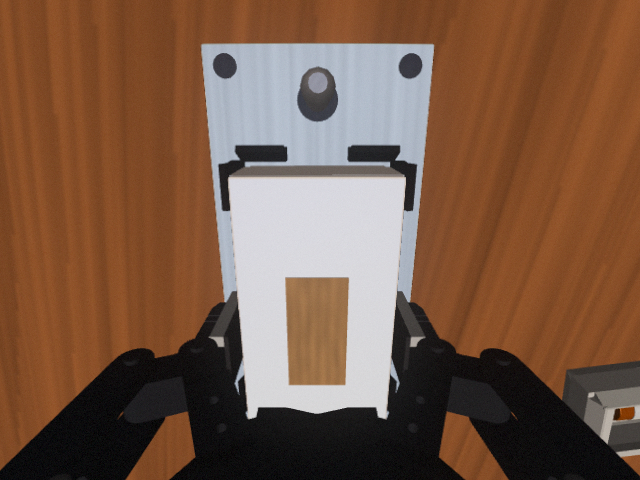

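View pics/s22.png

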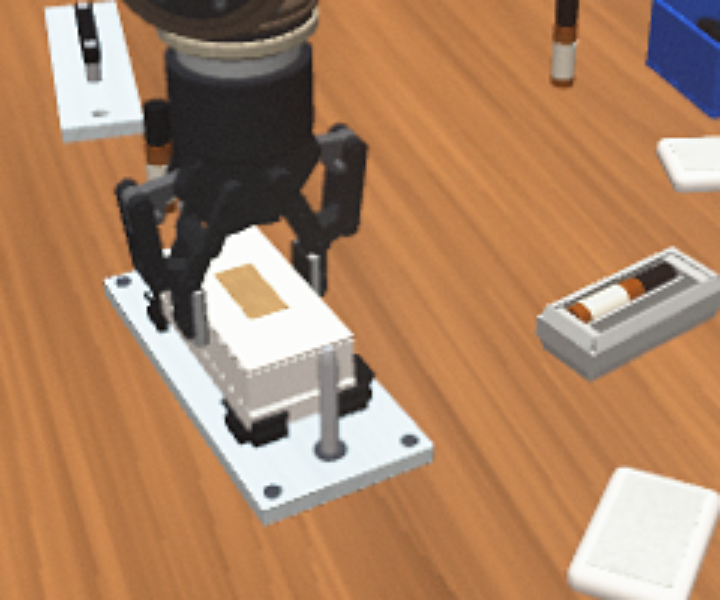

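Nearly down (~1 mm). Finish and release.

step_arm(claw=[255,255,255], linear=[[0,0,0.1],[0,0,0.15],[0,0,0.15]], rot=[[0,0,0],[0,0,0],[0,0,0]])

```text
t: 25.25
tcp_pos: [0.4454, -0.1991, 0.0294]
eef_rot: [0.0, 0.653, 0.757, 0.0]
wrist_force: [-0.4, 0.3, 4.5]
width: 0.721
```

step_arm(claw=[0,0,0,0], linear=[[0,0,0],[0,0,0],[0,0,0],[0,0,0]], rot=[[0,0,0],[0,0,0],[0,0,0],[0,0,0]])

```text
t: 25.65
tcp_pos: [0.4453, -0.1991, 0.029]
eef_rot: [-0.0, 0.653, 0.757, 0.0]
wrist_force: [0.2, -0.3, -0.7]
width: 1.003
```

step_arm(claw=[0,0,0,0,0], linear=[[0,0,-3],[0,0,-8],[0,0,-13],[0,0,-17],[0,0,-17]], rot=[[0,0,0],[0,0,0],[0,0,0],[0,0,0],[0,0,0]])

```text
t: 26.15
tcp_pos: [0.4468, -0.1999, 0.2039]
eef_rot: [0.004, 0.653, 0.757, 0.001]
wrist_force: [0.2, -0.7, -0.5]
width: 0.999
```

Run:
```python
from g import *
import pickle
s=manip.state();print(s['tcp_pos'],s['wrist_force'])
im=manip.capture('wrist')[:,:,::-1].copy();cv2.imwrite('pics/w23.png',im);pickle.dump(s,open('s23.pkl','wb'))
im=manip.capture('side');cv2.imwrite('pics/s23.png',cv2.resize(im[230:400,200:420,::-1],None,fx=3.5,fy=3.5))
move((.4315,.212),.2,1.46+np.pi/2)
```

```text
[ 0.4468 -0.1999  0.2039] [ 0.19   -0.6813 -0.4533]
lin [40.86  4.69 -0.07] rot [ 0.09  0.05 14.82]
```

View pics/w23.png

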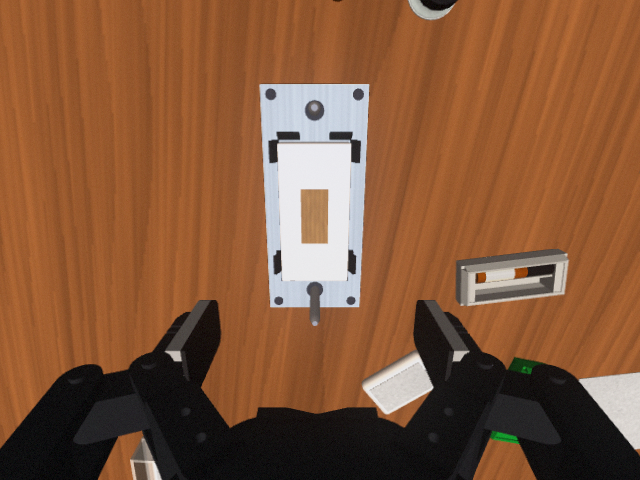

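View pics/s23.png

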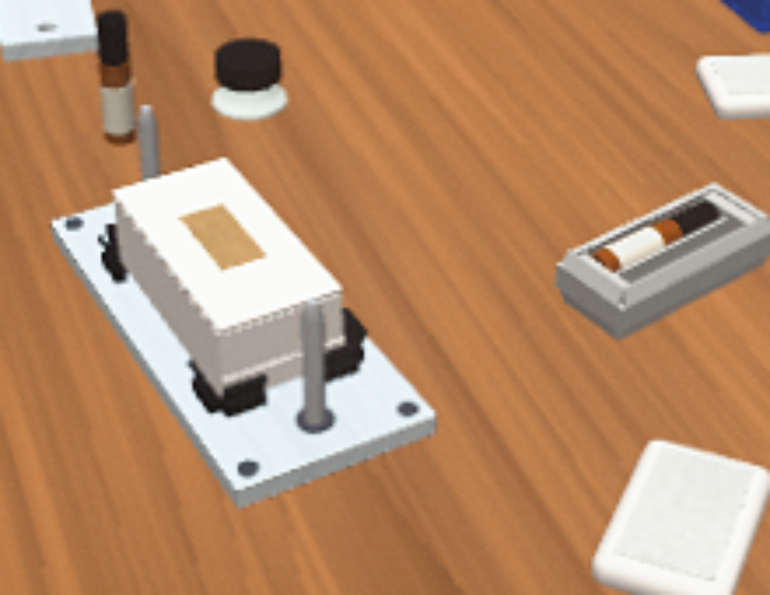

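step_arm(claw=[0,0,0,0,0], linear=[[40.9,4.7,0],[40.9,4.7,0],[40.9,4.7,0],[40.9,4.7,0],[40.9,4.7,0]], rot=[[0,0,14.8],[0,0,14.8],[0,0,14.8],[0,0,14.8],[0,0,14.8]])

```text
t: 26.75
tcp_pos: [0.4361, 0.0484, 0.1976]
eef_rot: [-0.001, 0.745, 0.667, -0.001]
wrist_force: [1.6, 0.9, 0.3]
width: 0.997
```

Run:
```python
from g import *
move((.4315,.212),.2,1.46+np.pi/2)
```

```text
lin [16.21 -2.27 -0.23] rot [-0.16  0.01 -0.01]
```

step_arm(claw=[0,0,0,0,0], linear=[[16,-2.2,0],[16,-2.2,0],[16,-2.2,0],[16,-2.2,0],[16,-2.2,0]], rot=[[0,0,0],[0,0,0],[0,0,0],[0,0,0],[0,0,0]])

```text
t: 27.25
tcp_pos: [0.4321, 0.2093, 0.1975]
eef_rot: [-0.001, 0.744, 0.668, -0.001]
wrist_force: [0.1, -0.7, -0.3]
width: 0.999
```

step_arm(claw=[0,0,0], linear=[[0,0,0],[0,0,0],[0,0,0]], rot=[[0,0,0],[0,0,0],[0,0,0]])

```text
t: 27.55
tcp_pos: [0.4331, 0.2068, 0.1989]
eef_rot: [-0.0, 0.746, 0.666, -0.0]
wrist_force: [0.1, -0.4, -0.5]
width: 1.001
```

Run:
```python
from g import *
import pickle
s=manip.state();print(s['tcp_pos'],s['joint_positions'])
im=manip.capture('wrist')[:,:,::-1].copy();cv2.imwrite('pics/w24.png',im);pickle.dump(s,open('s24.pkl','wb'))
C=cam('wrist',s);h=cv2.cvtColor(im,cv2.COLOR_BGR2HSV)
m=((h[:,:,0]>85)&(h[:,:,0]<125)&(h[:,:,2]>70)).astype(np.uint8)
m=cv2.morphologyEx(m,cv2.MORPH_OPEN,np.ones((3,3)));n,l,st,_=cv2.connectedComponentsWithStats(m);k=1+np.argmax(st[1:,4]);m=(l==k).astype(np.uint8)
o=np.zeros_like(m);cv2.drawContours(o,cv2.findContours(m,0,1)[0],-1,1,-1)
x,f=fit('platen',[(C,o>0)],(.4315,.212,1.46));print(o.sum(),x,f);overlay(im,C,'platen',x)
cv2.imwrite('pics/d24.png',im)
move(x[:2],.0,x[2]+np.pi/2)
```

```text
[0.4331 0.2068 0.1989] [0.3078 0.3284 1.9434 0.     0.8702 0.4202]
13145 [0.4312 0.2129 1.4588] 0.020278623050589577
lin [ 0.57 -0.26 19.9 ] rot [-0.01  0.   -0.01]
```

View pics/d24.png

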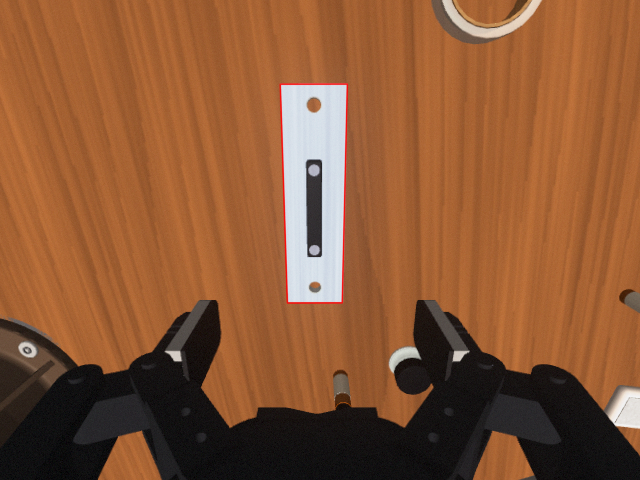

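step_arm(claw=[0,0,0,0,0], linear=[[0.5,-0.3,4],[0.5,-0.3,9],[0.5,-0.3,13],[0.5,-0.3,15.5],[0.5,-0.3,16]], rot=[[0,0,0],[0,0,0],[0,0,0],[0,0,0],[0,0,0]])

```text
t: 28.1
tcp_pos: [0.4297, 0.2124, 0.0369]
eef_rot: [-0.001, 0.745, 0.667, -0.002]
wrist_force: [-0.1, 0.6, 1.3]
width: 1.001
```

step_arm(claw=[0,0,0], linear=[[0,0,1.5],[0,0,1.5],[0,0,1.5]], rot=[[0,0,0],[0,0,0],[0,0,0]])

```text
t: 28.4
tcp_pos: [0.431, 0.2132, 0.0251]
eef_rot: [0.0, 0.745, 0.667, 0.0]
wrist_force: [0.4, -0.0, -0.4]
width: 1.002
```

Run:
```python
from g import *
s=manip.state();print(s['tcp_pos'])
im=manip.capture('wrist')[:,:,::-1].copy();cv2.imwrite('pics/w25.png',im)
move((.4312,.2129),.018,1.4588+np.pi/2)
```

```text
[0.431  0.2132 0.0251]
lin [-0.04  0.02  0.73] rot [ 0.08 -0.04  0.08]
```

View pics/w25.png

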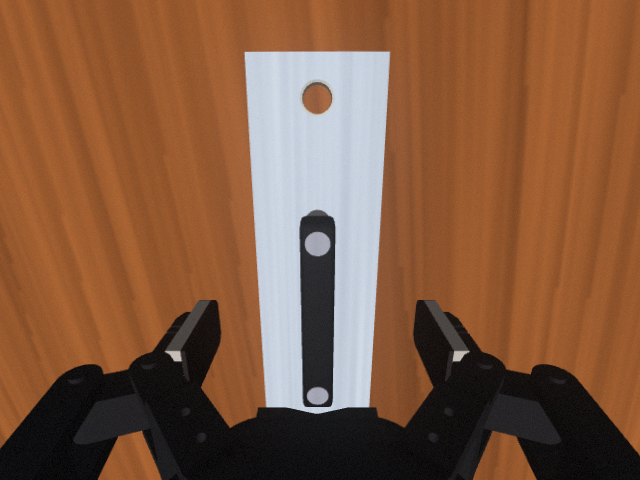

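step_arm(claw=[0,0,0], linear=[[0,0,0.5],[0,0,0.7],[0,0,0.7]], rot=[[0,0,0],[0,0,0],[0,0,0]])

```text
t: 28.75
tcp_pos: [0.4305, 0.2134, 0.0171]
eef_rot: [-0.0, 0.745, 0.667, 0.0]
wrist_force: [-0.7, -1.2, -0.6]
width: 0.999
```

step_arm(claw=[255,255,255,255,255], linear=[[0,0,0],[0,0,0],[0,0,0],[0,0,0],[0,0,0]], rot=[[0,0,0],[0,0,0],[0,0,0],[0,0,0],[0,0,0]], squeeze=80)

```text
t: 29.25
tcp_pos: [0.4307, 0.2134, 0.0172]
eef_rot: [0.0, 0.745, 0.667, 0.0]
wrist_force: [-6.4, 0.8, 31.7]
width: 0.151
```

step_arm(claw=[255,255,255], linear=[[0,0,0],[0,0,0],[0,0,0]], rot=[[0,0,0],[0,0,0],[0,0,0]])

```text
t: 29.55
tcp_pos: [0.4307, 0.2134, 0.0173]
eef_rot: [0.0, 0.745, 0.667, 0.0]
wrist_force: [0.4, 0.8, 7.4]
width: 0.147
```

step_arm(claw=[255,255,255,255,255], linear=[[0,0,-1],[0,0,-4],[0,0,-9],[0,0,-14],[0,0,-18]], rot=[[0,0,0],[0,0,0],[0,0,0],[0,0,0],[0,0,0]])

```text
t: 30.05
tcp_pos: [0.4301, 0.2132, 0.2]
eef_rot: [0.0, 0.745, 0.667, 0.0]
wrist_force: [0.4, -0.7, -4.1]
width: 0.141
```

Run:
```python
from g import *
s=manip.state();print(s['tcp_pos'],s['width'],s['wrist_force'])
im=manip.capture('wrist')[:,:,::-1].copy();cv2.imwrite('pics/w26.png',im)
move((.4483,-.2182),.22,1.7165+np.pi/2)
```

```text
[0.4301 0.2132 0.2   ] 0.14091004756660247 [ 0.4487 -0.7062 -4.0945]
lin [-42.77   6.39  -1.59] rot [  0.47  -0.15 -14.66]
```

View pics/w26.png

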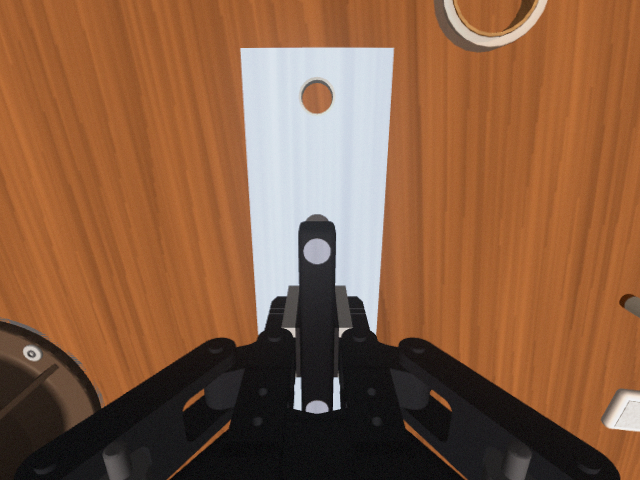

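step_arm(claw=[255,255,255,255,255], linear=[[-42.8,6.4,-1.5],[-42.8,6.4,-1.5],[-42.8,6.4,-1.5],[-42.8,6.4,-1.5],[-42.8,6.4,-1.5]], rot=[[0,0,-14.7],[0,0,-14.7],[0,0,-14.7],[0,0,-14.7],[0,0,-14.7]])

```text
t: 30.6
tcp_pos: [0.4391, -0.028, 0.2055]
eef_rot: [-0.0, 0.653, 0.757, -0.0]
wrist_force: [1.9, 0.9, -3.0]
width: 0.144
```

Run:
```python
from g import *
print(manip.state()['tcp_pos'])
p=manip.camera_params('wrist');C=(p['K'],p['distortion'],p['mount'])
print(back(C,[[317,95.5],[241,47.5],[394,47.5]],.0053))
move((.4483,-.2182),.2,1.7165+np.pi/2)
```

```text
[ 0.4391 -0.028   0.2055]
[[ 0.0922  0.0007  0.0053]
 [ 0.1099 -0.0289  0.0053]
 [ 0.1098  0.0308  0.0053]]
lin [-18.95  -1.86   0.55] rot [-0.03 -0.02  0.05]
```

step_arm(claw=[255,255,255,255,255], linear=[[-19,-1.9,0],[-19,-1.9,0],[-19,-1.9,0],[-19,-1.9,0],[-19,-1.9,0]], rot=[[0,0,0],[0,0,0],[0,0,0],[0,0,0],[0,0,0]])

```text
t: 31.1
tcp_pos: [0.4486, -0.2212, 0.2051]
eef_rot: [0.0, 0.655, 0.756, -0.0]
wrist_force: [0.8, -0.5, -3.6]
width: 0.149
```

Run:
```python
from g import *
out=[]
for k,(a,b) in {'9':((315,108),(316,325)),'16':((318,110),(319,325)),'23':((314,108),(315,321))}.items():
    im=cv2.imread(f'pics/w{k}.png')
    for c in(a,b):
        out.append(cv2.resize(im[c[1]-16:c[1]+16,c[0]-16:c[0]+16],(256,256),interpolation=cv2.INTER_CUBIC))
cv2.imwrite('pics/tips.png',np.vstack([np.hstack(out[0::2]),np.hstack(out[1::2])]))
print(manip.state()['tcp_pos'])
```

```text
[ 0.4486 -0.2212  0.2051]
```

View pics/tips.png

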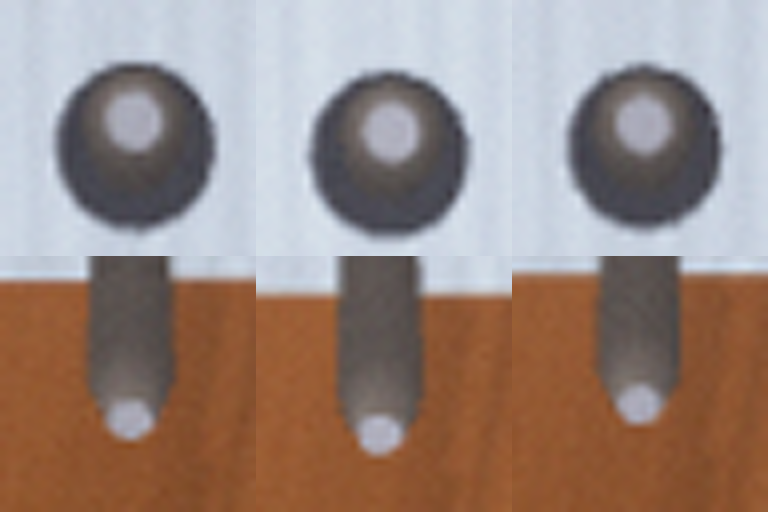

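Run:
```python
from g import *
import pickle
for k,uv in {'9':((315.25,106.6),(315.75,328.9)),'16':((318.25,110),(318,330.75)),'23':((313.9,107.1),(314.4,323))}.items():
    s=pickle.load(open(f's{k}.pkl','rb'));P=back(cam('wrist',s),uv,.079);v=P[0]-P[1]
    print(k,s['tcp_pos'],P[:,:2].ravel(),np.linalg.norm(v),np.arctan2(v[1],v[0]),P.mean(0)[:2], np.abs(s['joint_velocities']).max())
s=pickle.load(open('s20.pkl','rb'));P=back(cam('wrist',s),[(314.4,56.1)],.079)[0];print(P,P[:2]-.092*np.array([np.cos(1.718),np.sin(1.718)]))
s=pickle.load(open('s13.pkl','rb'))
```

```text
9 [ 0.4462 -0.2004  0.1949] [ 0.4326 -0.1086  0.4593 -0.2905] 0.1838591053980466 1.7166630823948326 [ 0.446  -0.1995] 0.717274240847379
16 [ 0.4444 -0.1988  0.1959] [ 0.4325 -0.1086  0.4594 -0.2905] 0.1839272981351236 1.717364862354309 [ 0.446  -0.1995] 0.011772436931772457
23 [ 0.4468 -0.1999  0.2039] [ 0.4326 -0.1086  0.4594 -0.2904] 0.18383850255362533 1.7171625769228007 [ 0.446  -0.1995] 0.0983374344430755
[ 0.4329 -0.1087  0.079 ] [ 0.4463 -0.1997]
```

Run:
```python
from g import *
print(manip.state()['tcp_pos'])
move((.4452,-.1998),.13,1.717+np.pi/2)
```

```text
[ 0.4486 -0.2212  0.2051]
lin [ 2.17 -0.03  7.51] rot [ 0.    0.04 -0.23]
```

step_arm(claw=[255,255,255,255,255], linear=[[1.5,0,2],[2.2,0,4],[2.2,0,6],[2.2,0,7.5],[2.2,0,7.5]], rot=[[0,0,-0.2],[0,0,-0.2],[0,0,-0.2],[0,0,-0.2],[0,0,-0.2]])

```text
t: 31.6
tcp_pos: [0.4445, -0.1942, 0.1289]
eef_rot: [-0.002, 0.652, 0.758, -0.0]
wrist_force: [-0.1, 0.5, -2.4]
width: 0.142
```

step_arm(claw=[255,255,255,255], linear=[[0,0,0],[0,0,0],[0,0,0],[0,0,0]], rot=[[0,0,0],[0,0,0],[0,0,0],[0,0,0]])

```text
t: 32.0
tcp_pos: [0.4457, -0.1954, 0.131]
eef_rot: [0.0, 0.652, 0.758, 0.0]
wrist_force: [-0.6, -0.4, -3.7]
width: 0.147
```

Run:
```python
from g import *
s=manip.state();print(s['tcp_pos'])
move((.4452,-.1998),.11,1.717+np.pi/2)
im=manip.capture('wrist')[:,:,::-1].copy();cv2.imwrite('pics/w27.png',im)
im=manip.capture('side');cv2.imwrite('pics/s27.png',cv2.resize(im[150:400,180:420,::-1],None,fx=2.4,fy=2.4))
```

```text
[ 0.4457 -0.1954  0.131 ]
lin [-0.43 -0.12  2.1 ] rot [0.05 0.03 0.2 ]
```

View pics/w27.png

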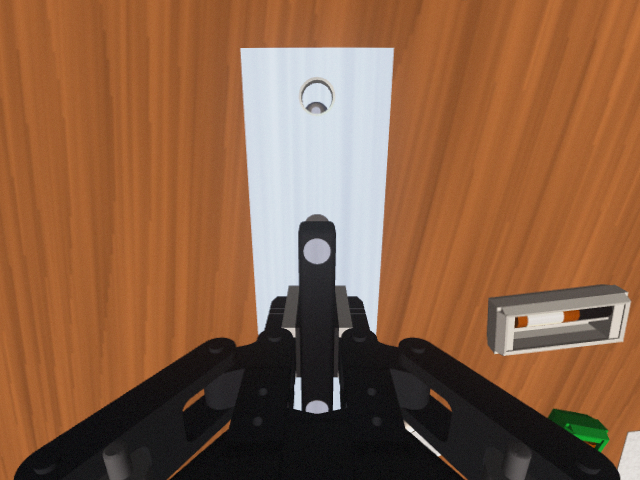

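View pics/s27.png

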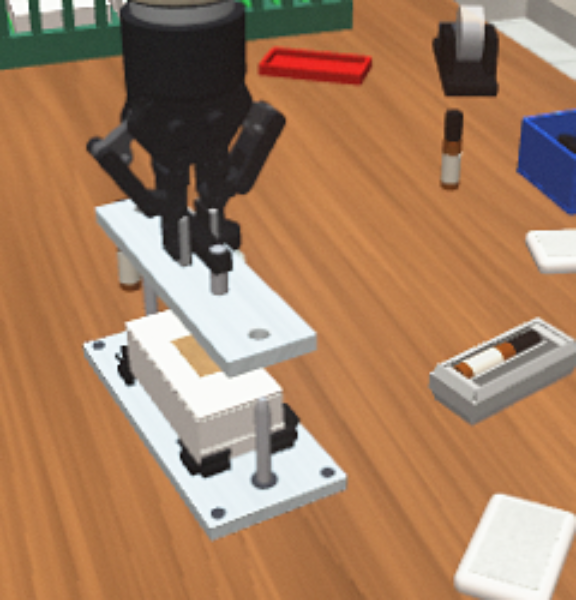

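step_arm(claw=[255,255,255,255,255], linear=[[-0.43,-0.1,0],[-0.43,-0.1,1],[-0.43,-0.1,2.4],[-0.43,-0.1,2.4],[-0.43,-0.1,2.4]], rot=[[0,0,0.2],[0,0,0.2],[0,0,0.2],[0,0,0.2],[0,0,0.2]])

```text
t: 32.6
tcp_pos: [0.4451, -0.1997, 0.106]
eef_rot: [-0.001, 0.654, 0.757, -0.0]
wrist_force: [0.4, 0.3, -3.9]
width: 0.147
```

step_arm(claw=[255,255,255], linear=[[0,0,0],[0,0,0],[0,0,0]], rot=[[0,0,0],[0,0,0],[0,0,0]])

```text
t: 32.9
tcp_pos: [0.4454, -0.1997, 0.1067]
eef_rot: [0.0, 0.654, 0.757, 0.0]
wrist_force: [0.3, 0.5, -3.1]
width: 0.147
```

Run:
```python
from g import *
s=manip.state();print(s['tcp_pos'])
move((.4452,-.1998),.095,1.717+np.pi/2)
im=manip.capture('wrist')[:,:,::-1].copy();cv2.imwrite('pics/w28.png',im)
cv2.imwrite('pics/c28.png',cv2.resize(im[40:180,240:400],None,fx=4,fy=4,interpolation=cv2.INTER_CUBIC))
C=cam('wrist',s);c,q=np.cos(1.717),np.sin(1.717)
print('dowel tip pred px',proj(C,[[.446+.092*c,-.1995+.092*q,.079]]))
```

```text
[ 0.4454 -0.1997  0.1067]
lin [-0.   -0.02  1.17] rot [0.03 0.02 0.  ]
dowel tip pred px [[316.7513  99.5037]]
```

View pics/c28.png

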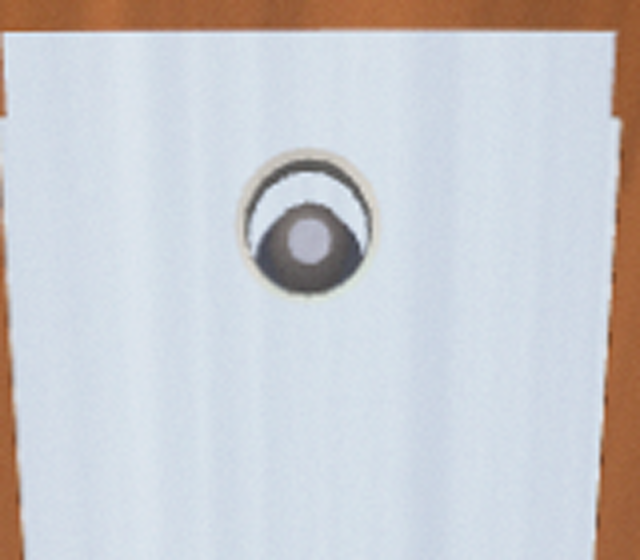

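step_arm(claw=[255,255,255,255,255], linear=[[0,0,0.4],[0,0,0.8],[0,0,1.2],[0,0,1.2],[0,0,1.2]], rot=[[0,0,0],[0,0,0],[0,0,0],[0,0,0],[0,0,0]])

```text
t: 33.45
tcp_pos: [0.4452, -0.1996, 0.0942]
eef_rot: [-0.0, 0.654, 0.757, 0.0]
wrist_force: [0.4, 0.0, -3.6]
width: 0.146
```

Run:
```python
from g import *
s=manip.state();print(s['tcp_pos'],s['wrist_force'])
move((.4452,-.1998),.0723,1.717+np.pi/2)
im=manip.capture('wrist')[:,:,::-1].copy();cv2.imwrite('pics/w29.png',im)
cv2.imwrite('pics/c29.png',cv2.resize(im[40:180,240:400],None,fx=4,fy=4,interpolation=cv2.INTER_CUBIC))
im=manip.capture('side');cv2.imwrite('pics/s29.png',cv2.resize(im[200:400,180:420,::-1],None,fx=3,fy=3))
```

```text
[ 0.4452 -0.1996  0.0942] [ 0.3917  0.0319 -3.5571]
lin [-0.02 -0.    2.19] rot [-0.02 -0.02 -0.  ]
```

View pics/c29.png

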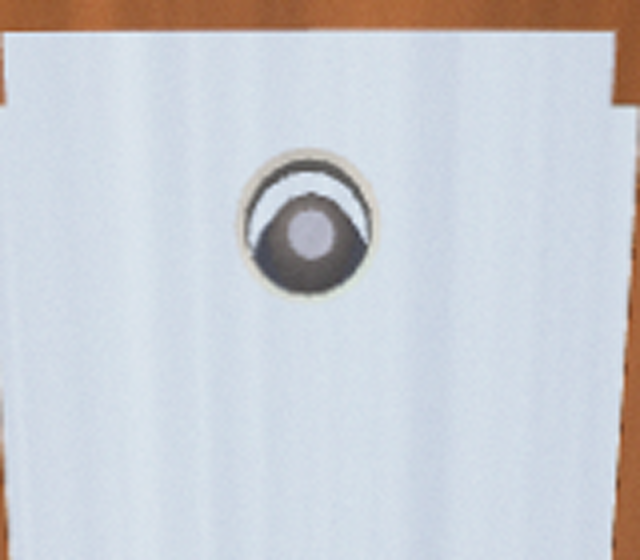

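View pics/s29.png

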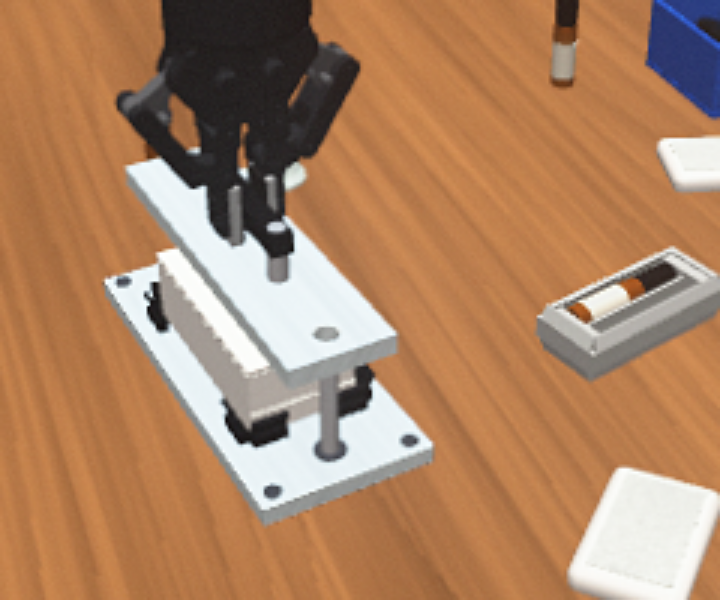

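Run:
```python
from g import *
p=manip.camera_params('wrist');C=(p['K'],p['distortion'],p['mount'])
print(back(C,[[317.7-.4,98.6-.4]],.0152), back(C,[[308.5/4+240-.4,222/4+40-.4]],.0053))
```

```text
[[0.0919 0.0009 0.0152]] [[0.0924 0.0006 0.0053]]
```

Hole and dowel agree within 0.5 mm. Lower on.

step_arm(claw=[255,255,255,255,255], linear=[[-0.03,0,0.4],[-0.03,0,0.8],[-0.03,0,1.2],[-0.03,0,1.2],[-0.03,0,1.2]], rot=[[0,0,0],[0,0,0],[0,0,0],[0,0,0],[0,0,0]])

```text
t: 34.05
tcp_pos: [0.4452, -0.2, 0.0822]
eef_rot: [-0.0, 0.654, 0.757, 0.0]
wrist_force: [0.1, 0.0, -4.7]
width: 0.147
```

Run:
```python
from g import *
s=manip.state();print(s['tcp_pos'],s['wrist_force'],s['ft_torque'])
move((.4452,-.1998),.0723,1.717+np.pi/2)
im=manip.capture('wrist')[:,:,::-1].copy();cv2.imwrite('pics/w30.png',im)
cv2.imwrite('pics/c30.png',cv2.resize(im[40:180,240:400],None,fx=4,fy=4,interpolation=cv2.INTER_CUBIC))
```

```text
[ 0.4452 -0.2     0.0822] [ 0.1007  0.0279 -4.7221] [ 0.0055  0.0074 -0.0103]
lin [ 0.02 -0.    0.99] rot [-0.01 -0.02 -0.01]
```

View pics/c30.png

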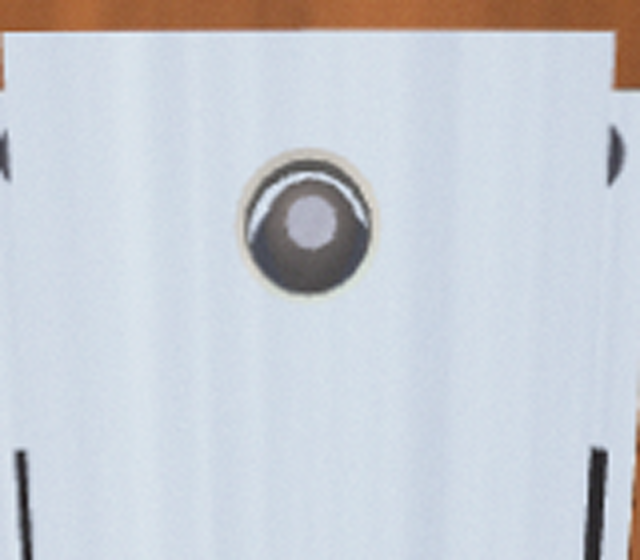

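step_arm(claw=[255,255,255,255,255], linear=[[0,0,0.3],[0,0,0.6],[0,0,0.8],[0,0,0.8],[0,0,0.8]], rot=[[0,0,0],[0,0,0],[0,0,0],[0,0,0],[0,0,0]])

```text
t: 34.6
tcp_pos: [0.4453, -0.2, 0.0743]
eef_rot: [-0.0, 0.654, 0.757, 0.0]
wrist_force: [0.5, 0.3, -4.0]
width: 0.144
```

step_arm(claw=[255,255,255], linear=[[0,0,0.1],[0,0,0.2],[0,0,0.2]], rot=[[0,0,0],[0,0,0],[0,0,0]])

```text
t: 34.9
tcp_pos: [0.4453, -0.2, 0.0724]
eef_rot: [0.0, 0.654, 0.757, 0.0]
wrist_force: [0.0, 0.3, -3.8]
width: 0.146
```

step_arm(claw=[255,255,255], linear=[[0,0,0.05],[0,0,0.1],[0,0,0.1]], rot=[[0,0,0],[0,0,0],[0,0,0]])

```text
t: 35.2
tcp_pos: [0.4453, -0.2, 0.0723]
eef_rot: [0.0, 0.654, 0.757, 0.0]
wrist_force: [-3.0, 2.5, 10.5]
width: 0.148
```

Run:
```python
from g import *
s=manip.state();print(s['tcp_pos'],s['wrist_force'],s['ft_torque'])
im=manip.capture('side');cv2.imwrite('pics/s31.png',cv2.resize(im[200:400,180:420,::-1],None,fx=3,fy=3))
```

```text
[ 0.4453 -0.2     0.0723] [-3.0376  2.4929 10.5167] [ 0.3302  0.5631 -0.0074]
```

View pics/s31.png

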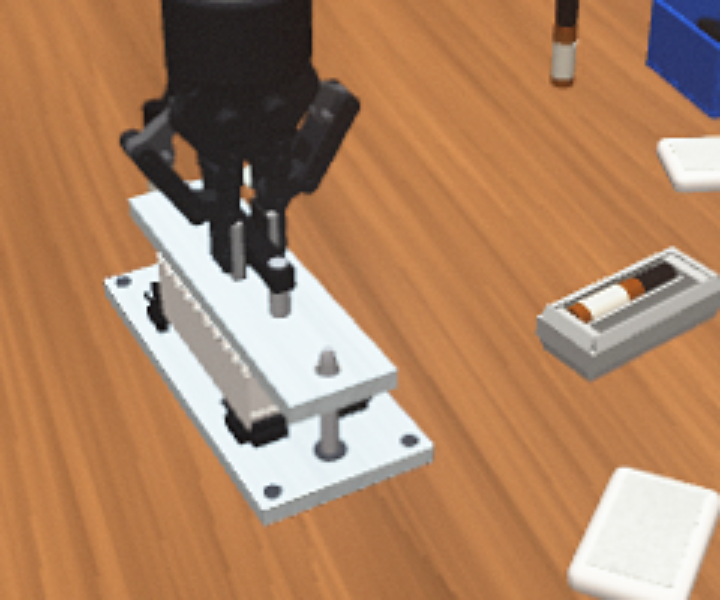

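step_arm(claw=[255,0,0,0,0], linear=[[0,0,-0.05],[0,0,-0.05],[0,0,-0.05],[0,0,-0.05],[0,0,-0.05]], rot=[[0,0,0],[0,0,0],[0,0,0],[0,0,0],[0,0,0]])

```text
t: 35.75
tcp_pos: [0.4453, -0.2, 0.0719]
eef_rot: [0.0, 0.654, 0.757, 0.0]
wrist_force: [-0.5, -0.7, 0.2]
width: 0.822
```

step_arm(claw=[0,0,0,0,0], linear=[[0,0,0],[0,0,0],[0,0,-2],[0,0,-5],[0,0,-9]], rot=[[0,0,0],[0,0,0],[0,0,0],[0,0,0],[0,0,0]])

```text
t: 36.25
tcp_pos: [0.4447, -0.1996, 0.1619]
eef_rot: [-0.001, 0.654, 0.757, -0.0]
wrist_force: [0.2, -0.5, -0.8]
width: 0.998
```

step_arm(claw=[0,0,0,0,0], linear=[[0,0,-5],[0,0,-9],[0,0,-10],[0,0,-10],[0,0,-10]], rot=[[0,0,0],[0,0,0],[0,0,0],[0,0,0],[0,0,0]])

```text
t: 36.75
tcp_pos: [0.4448, -0.1997, 0.2606]
eef_rot: [-0.001, 0.654, 0.757, -0.0]
wrist_force: [-0.3, -0.3, -0.0]
width: 1.003
```

Run:
```python
from g import *
s=manip.state();print(s['tcp_pos'],s['wrist_force'],s['width'])
im=manip.capture('wrist')[:,:,::-1].copy();cv2.imwrite('pics/w32.png',im)
C=cam('wrist',s)
im=manip.capture('side');cv2.imwrite('pics/s32.png',cv2.resize(im[160:400,160:440,::-1],None,fx=2.5,fy=2.5,interpolation=cv2.INTER_CUBIC))
im=manip.capture('top');cv2.imwrite('pics/t32.png',im[:,:,::-1])
```

```text
[ 0.4448 -0.1997  0.2606] [-0.3086 -0.2565 -0.0328] 1.0025254791584963
```

View pics/w32.png

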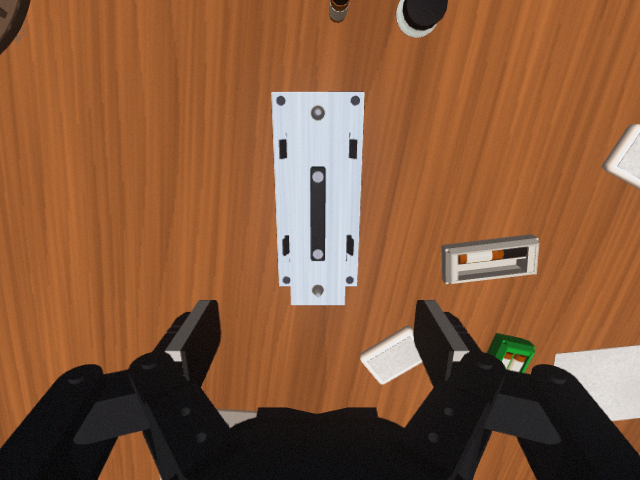

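View pics/s32.png

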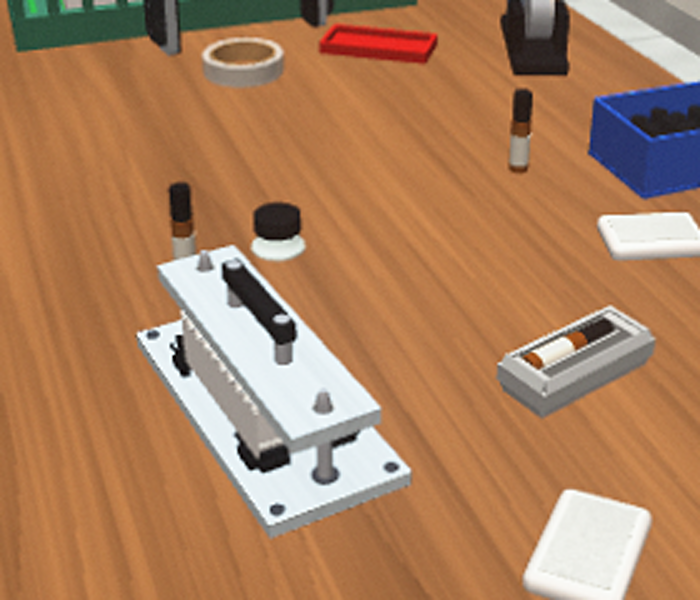

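View pics/t32.png

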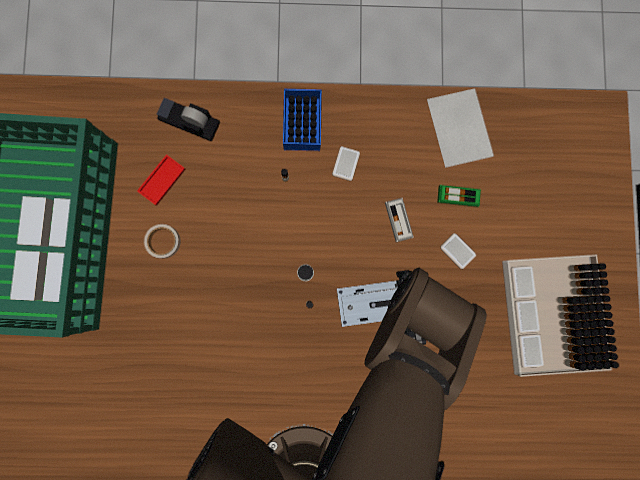

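Run:
```python
from g import *
s=manip.state();C=cam('wrist',s);im=cv2.imread('pics/w32.png');S=cam('side');si=manip.capture('side')[:,:,::-1].copy()
x=(.446,-.1997,1.717)
overlay(im,C,'platen',x,.055);overlay(si,S,'platen',x,.055)
a=cv2.resize(im[80:320,260:380],(300,600));b=cv2.resize(si[250:390,210:330],(514,600),interpolation=cv2.INTER_CUBIC)
cv2.imwrite('pics/d32.png',np.hstack([a,b])[:, :800])
```

```text
(no output)
```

View pics/d32.png

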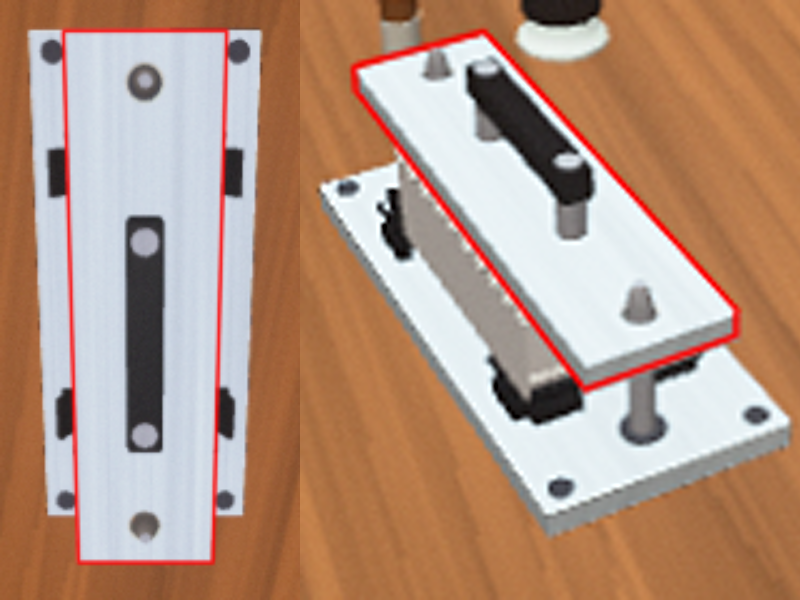

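The model plate at 55 mm height matches both views: flat and seated. Handing in.

```bash
python3 -c "
from plant import manip
print(manip.hand_in())"
```

```text
the job is handed in; nothing more can be done
None
```

The gift case is made up in the jig and handed in at about 37 s, well inside the 125 s limit. I set the case base between the locators and placed the insert with both bottles in it. I then closed it with the lid and lowered the pressing plate over both dowels. Each part was released once seated, before I fetched the next.

**Plate seating:** the outline of a level plate with its underside at 55 mm, projected into the wrist and side pictures, matches what they show. Both dowel tips stand clear through the holes, and the plate touched the lid at the expected height.

**Bystanders:** the insert with the missing bottle, both standing bottles, the jar and the red and green look-alikes are where they were. The gripper is open and well clear of the jig.

**Where checks disagreed or failed:**
- Top and wrist cameras differed by up to about 3 mm along y for some parts. Readings taken while the arm was still settling caused some of this. I allowed for a wrist-camera bias of about 0.8 mm.
- One automatic outline fit of the seated case failed, so I measured its corners instead.
- Setting the case down pressed on the jig bed with about 41 N at the wrist. That was through the held part, not the gripper body, and is well under the 120 N wrist limit.

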